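# Close up the row of sample plates in the measuring fixture

### The arm

A 6-joint arm with a two-finger parallel gripper is mounted at the origin on the work surface. World frame = base frame: x ahead of the robot, y to its left, z up, the work surface at z = 0. Lengths are in m, angles in rad, forces in N, time in s.
With the tool pointing down it reaches from about 0.35 to 0.95 m from the base axis. Payload 17.4 kg.
Tool frame: the origin (TCP) lies at the very end of the fingers, on their centre line; the grasp point (between the pads) lies 19 mm behind it; z points along the fingers, y is the direction in which the jaws open and shut (so a half turn about z gives the same grasp; the last joint's range is limited). The gripper opens to 93 mm and grips with 3 to 60 N. Pads are 15 mm wide; open, the fingers measure 128 mm over their backs; the gripper's body (75 mm by 188 mm) begins 65 mm behind the grasp point.
Start: joints at [1.274, 0.116, 1.442, -0, 1.584, -0.038], TCP at [0.173, 0.653, 0.179] pointing down, gripper open.
Joint ranges: [-2.83, 2.83], [-0.83, 2.19], [0.07, 2.5], [-1.14, 4.28], [0.01, 3], [-2.97, 2.97]. Speed limits (rad/s): [1.89, 1.89, 2.22, 3.14, 3.14, 3.14].

### API

Orientations are given as [roll, pitch, yaw] about the fixed x, y, z axes, in that order (R = Rz(yaw) Ry(pitch) Rx(roll)).
In Python, from station import get_obs, imaging, arm gives the robot as it stands. The module is installed in compiled form; this text tells all that it offers.
- The arm moves only by the tool play_rows, never from a script. Its argument "deltas" is a list of rows, each a list of 5 numbers: the shift along the tool's x, y, z in m, then the turn about the tool's z in degrees, then the finger opening in m, from 0 to 0.093. A call has 1 to 10 rows; each row is the pose to reach, as a shift and turn from the pose commanded when the call began, along the tool's axes at that moment; what a row does not reach only later rows make up. A row lasts 1/8 s, in which the tool goes at most 62.5 mm and 10.7 degrees, less where a joint would pass 70% of its speed; a pose out of reach is approached as far as the arm can. A call with a gripper value outside its range is refused whole. The fingers move at their own pace and stop on an object; "squeeze" is the grip in N (left out, the last holds). Time passes only in rows, so rows that repeat a pose let the fingers close. It gives the time, the measured TCP pose, the force and the opening at its end, in the units of the state.
- get_obs(): the state, without advancing time (a new reading comes with each control period).
- imaging.capture(name): name is "scene" or "top" or "wrist"; returns the picture (384x512x3 uint8, red, green, blue); there is no depth.
- imaging.camera_info(name): a dict with "mtx" (3x3 intrinsics, pixels), "k1" (the pictures are not rectified: a ray, as slopes to the right and down, at radius r is drawn at 1 + k1 r^2 times it, then the intrinsics apply), "extrinsics" (4x4, takes a point from camera to world coordinates). Camera axes: x right, y down, z forward; pixel columns grow to the right and rows downward; lengths in m; the calibration is good to about 2 mm. A picture is of the moment at which its call begins: read the wrist's pose just before it. camera_info takes no time and is no camera call; for the wrist camera it gives the pose at the moment of the call.
- arm.finish_job(): hands the job in, once; it reports no verdict.
Trained networks look in the newest picture that a camera, given by its name, has taken for a name from the list of things; names that differ only in an ending like _2 or _b are one class to them, and where a whole thing is asked for, a point or a joint stands for the part that bears it (a point fixed in the world has none). Each returns a list of dicts, best first, with "conf" (0 to 1); they miss things now and then, are a little off and sometimes report something else, mostly with a low value. They report only what shows in the picture. A call takes as long as a camera call. They do not tell look-alikes from the thing itself.
- imaging.search_frame(target, camera): "xyz" ([x, y, z] in m, in the coordinates of the camera as it stood for that picture, good to about 4 mm: the middle of the surface that is visible of it).
- imaging.trace(target, camera): "region" (384x512 bool, what is visible of it).
The state is a dict: "t": time; "joint_positions": joint angles; "qd": joint speeds; "tau": joint torques, N m; "eef_pos": TCP position; "eef_rot": TCP orientation; "force": force on the tool from outside, world axes, zero at the start; "ft_torque": the same for the moment, N m; "finger_gap": opening from 0.0 (shut) to 1.0 (fully open).
Only numpy, scipy, OpenCV 4.12 (cv2) and the standard library are available. Lean on these libraries where they do the work, as an engineer would, in place of code of your own. Each camera call takes 0.05 s, during which the arm holds its last target.

### The job

Load the measuring fixture: take the aluminium plates one at a time from the stack, together with any plate lying singly beside the stack or loose on the fixture, and lay them all flat on the fixture's bed in one row that starts at the end stop, each with a short edge flush against the low fence and its long edge butted tight against its neighbour, leaving no gap (the first one tight against the end stop). Then close the open end of the row with the steel end block, pushed tight against the last plate and flush against the fence, and finally press the button on the readout box fully down to start the measurement. Leave the gauges, the calliper and the casting where they lie.

Things in the scene. Friction and masses are not known exactly. Their poses are not given: they have to be found in the camera images.
- fixture: fixed steel fixture: flat grey bed 130 (its x) x 340 (its y) mm, top 12 mm above the bench; a dark fence 20 mm wide along the whole far (+x) side, 5 mm higher than the bed; a dark end stop 20 mm wide across the +y end, 10 mm higher than the bed. Origin: centre of the underside. The row runs from the stop towards its -y
- corner (a point): point on the bed's top in the inner corner of fence and stop, axes as the fixture's: fence face x = 0, stop face y = 0; free bed x -110 to 0, y -320 to 0 mm. First plate's origin belongs at x -28, y -22, z 0 mm, each next 44 mm farther along -y; the end block's at x -25, 42 mm beyond the last plate's
- stackpad: fixed low grey plastic pad 80 x 125 x 8 mm on which the plates are stacked; origin: centre of its underside
- plate1: bottom plate of the stack. All plates are alike: plain aluminium, 56 (its x) x 44 (its y) x 14 mm thick, 95 g, a small dark dot on top. Origin: centre of its underside
- plate2: second plate of the stack. All plates are alike: plain aluminium, 56 (its x) x 44 (its y) x 14 mm thick, 95 g, a small dark dot on top. Origin: centre of its underside
- plate3: third plate, on top of the stack (absent in some starts). All plates are alike: plain aluminium, 56 (its x) x 44 (its y) x 14 mm thick, 95 g, a small dark dot on top. Origin: centre of its underside
- plate4: single plate beside the stack on the pad (absent in some starts). All plates are alike: plain aluminium, 56 (its x) x 44 (its y) x 14 mm thick, 95 g, a small dark dot on top. Origin: centre of its underside
- plate5: stray plate lying loose on the fixture's bed near its -y end (absent in some starts). All plates are alike: plain aluminium, 56 (its x) x 44 (its y) x 14 mm thick, 95 g, a small dark dot on top. Origin: centre of its underside
- endblock: loose bright steel end block with a dark dot on top, 50 (its x) x 40 (its y) x 30 mm high, 460 g, standing on the bench; in the fixture its 50 mm runs across the row (x) and its 40 mm along the row. Origin: centre of its underside
- readout: fixed grey readout box with a display, 80 x 120 x 55 mm high, carrying the button in the middle of its top; origin: centre of its underside
- start_top (a point): centre of the top face of the round black push button (28 mm across) on the readout box; pressed straight down
- start (a joint): travel of the button: 0 m up, 0.006 m fully down, sprung, about 5 N when fully down
- ringgauge: steel ring gauge 48 mm across, 16 mm high; origin: centre of underside; leave alone
- plug: steel plug gauge standing upright, 28 mm across, 60 mm high; origin: centre of underside; leave alone
- calliper: digital calliper 190 mm long lying flat; origin: middle of the beam's underside; leave alone
- casting2: bare aluminium casting offcut about 110 x 60 x 16 mm; origin: underside; leave alone
Not all that is in view belongs to the job. Leave any blue look-alike of the endblock alone.

How it is judged:
By the outcome, as a careful person would: the job done as asked, in the order asked, and still so for the second after the job is handed in, with the robot touching nothing.
Of plate3, plate4, plate5 only 1 to 3 are there at a start; the rules pass over those that are not, and their reading is None.
At some moment in a run one of endblock may be knocked a few centimetres aside while the robot is not near it.
Once in a run the grip may slacken for a moment while it holds something.
It also fails if it takes over 210 s, if anything falls off the work surface, if the arm or the gripper's body presses on something with over 40 N, if the wrist force passes 120 N, or if a joint passes its speed limit or range.

## Working session

There is one attempt and no reset: what is moved stays moved. The work goes in short steps, Python scripts to look and compute and a tool call to move; the robot and the scene stay as the last step left them, time stands still between calls to the robot, and variables do not carry over. Pictures are saved under pics/ and viewed, and the job is handed in when it is done.

Besides the shell and the picture viewer there is one more tool, called after "Request:" in YAML: its name, and indented under it one key for each argument. play_rows: Moves the arm, as the interface text tells. Its arguments: {"type":"object","properties":{"deltas":{"type":"array","items":{"type":"array","items":{"type":"number"}}},"squeeze":{"type":"number"}},"required":["deltas"]}

```bash
mkdir -p pics; ls
python3 - <<'E'
from station import get_obs, imaging, arm
import cv2, numpy as np
print(get_obs())
for n in ["scene","top","wrist"]:
    im=imaging.capture(n); cv2.imwrite(f"pics/{n}0.png",cv2.resize(im[:,:,::-1],(800,600),interpolation=cv2.INTER_CUBIC))
    ci=imaging.camera_info(n); print(n,np.round(ci["mtx"],2).tolist(),ci["k1"],np.round(ci["extrinsics"],4).tolist())
E
```

```text
pics
{'t': 0.0, 'joint_positions': array([ 1.27418599e+00,  1.16484541e-01,  1.44223676e+00, -4.19527471e-05,
        1.58400185e+00, -3.77748315e-02]), 'qd': array([-0.00096848,  0.00211734,  0.00051859, -0.0001297 ,  0.00208632,
       -0.00226743]), 'tau': array([-9.70420501e-05, -7.21251369e+01, -6.22615886e+01,  7.78462272e-02,
        2.37271388e-02, -1.65062006e-04]), 'eef_pos': array([0.17270538, 0.65228307, 0.17832388]), 'eef_rot': array([-3.14046138e+00, -7.74249147e-07,  2.88275662e+00]), 'force': array([ 0.25249505, -0.40496502, -0.03896696]), 'ft_torque': array([-0.0533086 ,  0.00488734, -0.01263555]), 'finger_gap': 1.0011554127664501}
scene [[409.73, 0.0, 254.98], [0.0, 409.73, 201.83], [0.0, 0.0, 1.0]] 0.03232478029010484 [[-0.7921, 0.3385, -0.508, 1.0349], [0.6103, 0.4568, -0.6472, 0.6593], [0.013, -0.8226, -0.5684, 0.6175], [0.0, 0.0, 0.0, 1.0]]
top [[407.72, 0.0, 253.92], [0.0, 407.72, 192.51], [0.0, 0.0, 1.0]] -0.14143601478838555 [[-0.0201, -0.9951, 0.0967, 0.3936], [-0.9997, 0.0212, 0.0102, -0.0137], [-0.0122, -0.0965, -0.9953, 1.2393], [0.0, 0.0, 0.0, 1.0]]
wrist [[314.34, 0.0, 251.49], [0.0, 314.34, 186.16], [0.0, 0.0, 1.0]] -0.06959064593003153 [[0.2558, 0.9392, 0.229, 0.109], [0.9667, -0.2481, -0.0623, 0.6697], [-0.0017, 0.2373, -0.9714, 0.3842], [0.0, 0.0, 0.0, 1.0]]
```

View pics/top0.png

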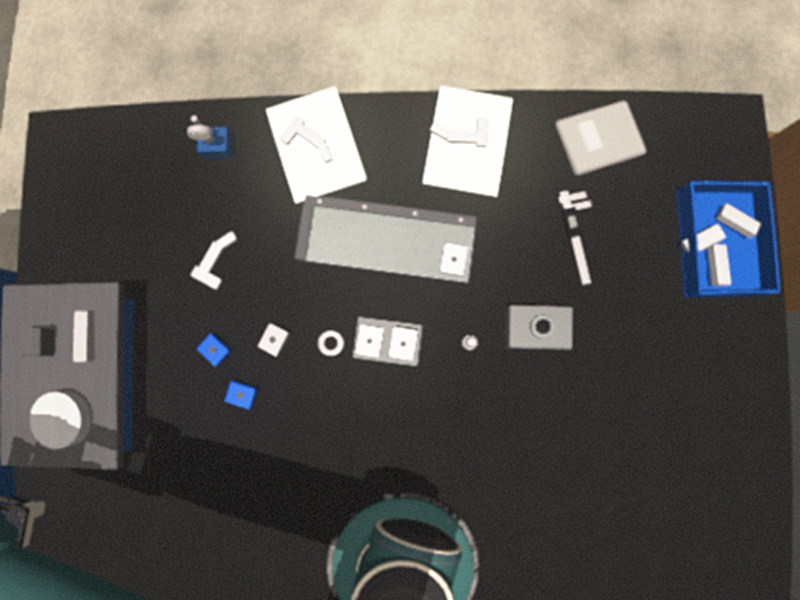

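View pics/scene0.png

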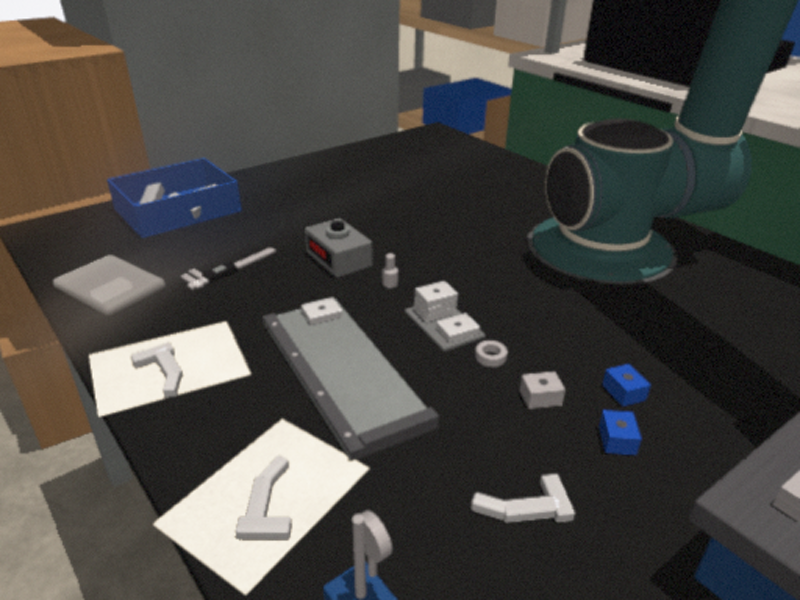

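View pics/wrist0.png

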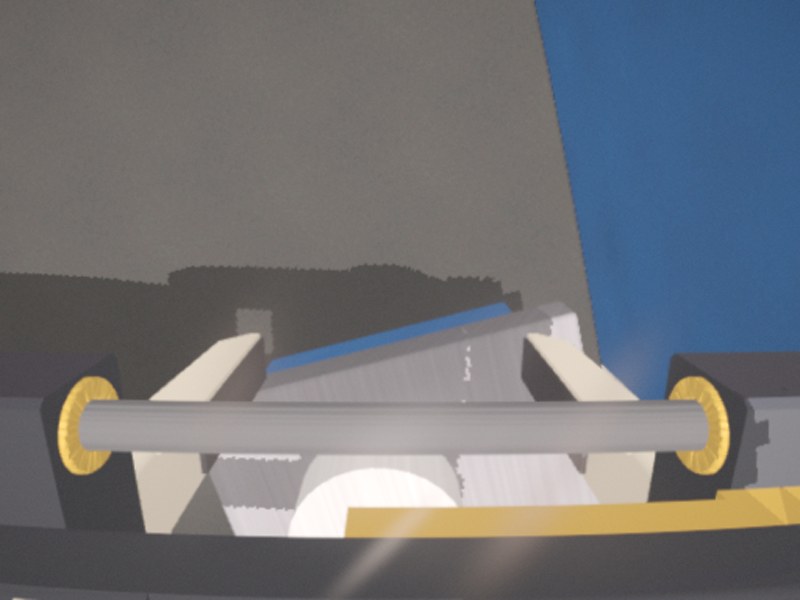

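```bash
cat > h.py <<'E'
from station import get_obs, imaging, arm
import cv2, numpy as np, time
from scipy.spatial.transform import Rotation as R
def cam(n):
    ci=imaging.camera_info(n); return np.array(ci["mtx"]),np.array([ci["k1"],0,0,0,0.]),np.array(ci["extrinsics"])
def proj(P,c):
    K,d,T=c; P=np.atleast_2d(np.array(P,float)); Ti=np.linalg.inv(T)
    return cv2.projectPoints(P.reshape(-1,1,3),cv2.Rodrigues(Ti[:3,:3])[0],Ti[:3,3],K,d)[0].reshape(-1,2)
def rays(px,c):
    K,d,T=c; u=cv2.undistortPoints(np.array(px,float).reshape(-1,1,2),K,d).reshape(-1,2)
    D=np.c_[u,np.ones(len(u))]@T[:3,:3].T
    return T[:3,3],D
def onplane(px,c,z):
    o,D=rays(px,c); return o+D*((z-o[2])/D[:,2])[:,None]
def tri(pxs,cams):
    A=np.zeros((3,3));b=np.zeros(3)
    for p,c in zip(pxs,cams):
        o,D=rays([p],c);d=D[0]/np.linalg.norm(D[0]);M=np.eye(3)-np.outer(d,d);A+=M;b+=M@o
    return np.linalg.solve(A,b)
def save(im,name,crop=None,s=None):
    if crop: 
        x0,y0,x1,y1=crop; im=im[y0:y1,x0:x1]
    s=s or min(800/im.shape[1],600/im.shape[0])
    cv2.imwrite(f"pics/{name}.png",cv2.resize(im[:,:,::-1],None,fx=s,fy=s,interpolation=cv2.INTER_CUBIC))
def toolR(): return R.from_euler('xyz',get_obs()['eef_rot']).as_matrix()
E
python3 - <<'E'
from h import *
im=imaging.capture("top"); save(im,"topc",(120,110,390,270))
im=imaging.capture("scene"); save(im,"scc",(160,140,460,320))
for n in ["top","scene"]:
  c=cam(n)
  for t in ["fixture","stackpad","plate1","endblock","readout","start_top","ringgauge","plug","casting2"]:
    for r in imaging.search_frame(t,n)[:5]:
      w=c[2][:3,:3]@np.array(r["xyz"])+c[2][:3,3]; print(n,t,round(r["conf"],2),np.round(w,3))
E
```

```text
top fixture 0.74 [0.641 0.027 0.008]
top stackpad 0.83 [0.441 0.022 0.008]
top stackpad 0.24 [ 0.656 -0.358  0.003]
top plate1 0.81 [ 0.587 -0.113  0.027]
top plate1 0.66 [ 0.43  -0.011  0.045]
top plate1 0.5 [0.433 0.052 0.021]
top plate1 0.17 [ 0.428 -0.133  0.032]
top endblock 0.8 [0.424 0.351 0.029]
top endblock 0.78 [0.338 0.3   0.029]
top endblock 0.65 [0.44  0.237 0.034]
top endblock 0.64 [0.437 0.021 0.006]
top readout 0.85 [ 0.457 -0.263  0.055]
top readout 0.61 [0.64  0.027 0.01 ]
top casting2 0.88 [0.593 0.362 0.017]
scene fixture 0.78 [0.652 0.061 0.011]
scene stackpad 0.92 [0.47  0.036 0.007]
scene stackpad 0.5 [ 0.672 -0.354  0.006]
scene plate1 0.83 [ 0.598 -0.107  0.029]
scene plate1 0.71 [ 0.438 -0.006  0.049]
scene plate1 0.57 [0.443 0.061 0.022]
scene plate1 0.4 [0.449 0.011 0.012]
scene endblock 0.94 [0.436 0.364 0.03 ]
scene endblock 0.68 [0.35  0.311 0.025]
scene endblock 0.66 [0.454 0.248 0.028]
scene endblock 0.44 [ 0.438 -0.005  0.05 ]
scene readout 0.81 [ 0.472 -0.236  0.046]
scene start_top 0.62 [0.652 0.061 0.008]
scene start_top 0.61 [ 0.463 -0.265  0.077]
scene ringgauge 0.76 [0.441 0.131 0.013]
scene ringgauge 0.24 [0.451 0.246 0.028]
scene plug 0.49 [ 0.439 -0.125  0.027]
scene casting2 0.69 [0.606 0.369 0.013]
scene casting2 0.44 [ 0.473 -0.234  0.044]
scene casting2 0.25 [ 0.674 -0.354  0.001]
```

View pics/topc.png

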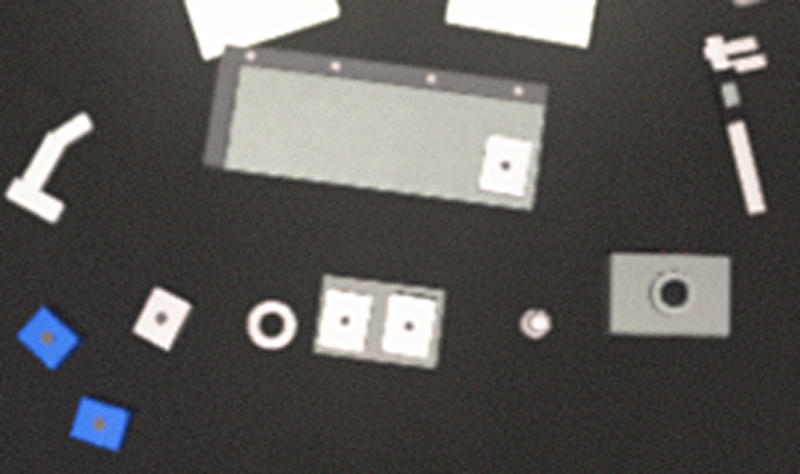

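View pics/scc.png

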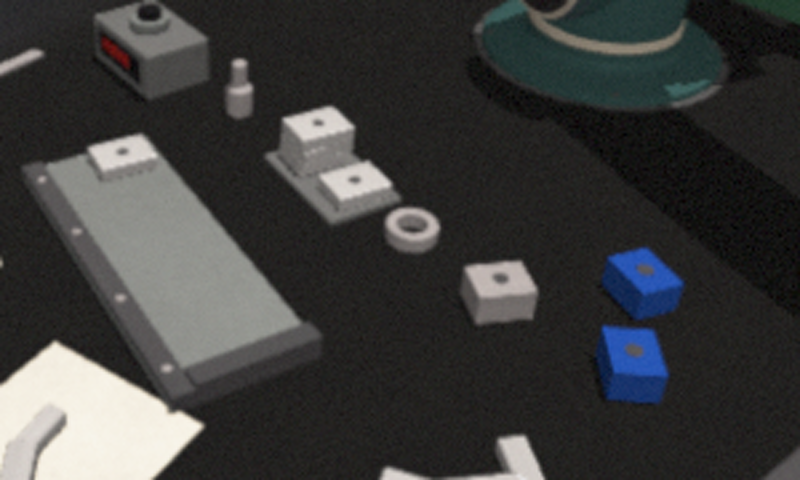

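Request:
play_rows:
  deltas:
    - [-0.03,-0.03,-0.07,0,0.093]
    - [-0.532,-0.535,-0.072,83,0.093]
    - [-0.532,-0.535,-0.072,83,0.093]
    - [-0.532,-0.535,-0.072,83,0.093]
    - [-0.532,-0.535,-0.072,83,0.093]
    - [-0.532,-0.535,-0.072,83,0.093]
    - [-0.532,-0.535,-0.072,83,0.093]
    - [-0.532,-0.535,-0.072,83,0.093]
    - [-0.532,-0.535,-0.072,83,0.093]
    - [-0.532,-0.535,-0.072,83,0.093]

```text
t: 2.4
eef_pos: [0.4709, 0.1356, 0.2474]
eef_rot: [3.141, -0.0, 1.432]
force: [0.4, 2.4, -0.1]
finger_gap: 1.005
```

Request:
play_rows:
  deltas:
    - [-0.145,0.081,0,0,0.093]
    - [-0.145,0.081,0,0,0.093]
    - [-0.145,0.081,0,0,0.093]
    - [-0.145,0.081,0,0,0.093]
    - [-0.145,0.081,0,0,0.093]

```text
t: 3.02
eef_pos: [0.5306, -0.0169, 0.247]
eef_rot: [-3.141, -0.0, 1.434]
force: [0.6, -0.3, 0.1]
finger_gap: 1.001
```

Run:
```python
from h import *
o=get_obs();print(o['t'],o['eef_pos'],o['eef_rot'])
im=imaging.capture("wrist"); save(im,"w1"); np.save("w1.npy",im); print(np.round(cam("wrist")[2],3))
```

```text
3.025 [ 0.53058014 -0.01685943  0.24695186] [-3.14147788e+00 -1.83620303e-04  1.43391068e+00]
[[ 0.991 -0.132 -0.032  0.539]
 [-0.136 -0.962 -0.236  0.049]
 [ 0.     0.238 -0.971  0.453]
 [ 0.     0.     0.     1.   ]]
```

View pics/w1.png

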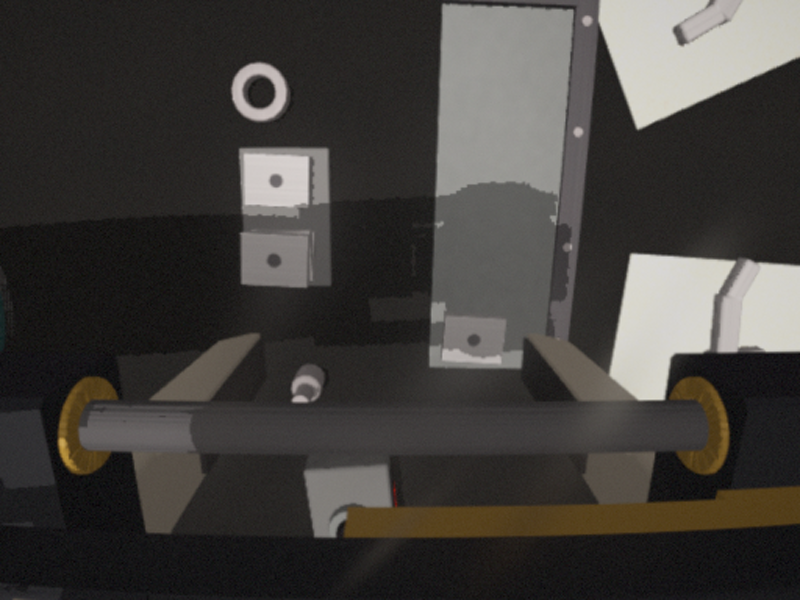

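Request:
play_rows:
  deltas:
    - [0.1,-0.02,0,0,0.093]
    - [0.1,-0.02,0,0,0.093]
    - [0.1,-0.02,0,0,0.093]
    - [0.1,-0.02,0,0,0.093]

```text
t: 3.58
eef_pos: [0.5243, 0.0851, 0.2471]
eef_rot: [3.141, 0.0, 1.436]
force: [-0.2, 0.3, -0.0]
finger_gap: 1.001
```

Run:
```python
from h import *
import pickle
c=cam("wrist");im=imaging.capture("wrist"); save(im,"w2"); pickle.dump((im,c),open("w2.pkl","wb"))
c1=list(c); T=np.array(c[2])
o=get_obs();print(o['t'],o['eef_pos'],o['eef_rot'])
# hand-eye from this pose
Tt=np.eye(4);Tt[:3,:3]=toolR();Tt[:3,3]=o['eef_pos'];H=np.linalg.inv(Tt)@T;np.save("H.npy",H);print(np.round(H,4))
T1=np.eye(4);T1[:3,:3]=R.from_euler('xyz',[-3.14147788e+00,-1.83620303e-04,1.43391068e+00]).as_matrix();T1[:3,3]=[0.53058014,-0.01685943,0.24695186]
pickle.dump((np.load("w1.npy"),(c[0],c[1],T1@H)),open("w1.pkl","wb"));print(np.round(T1@H,3))
```

```text
3.625 [0.52439714 0.08457927 0.24707181] [3.14130187e+00 1.30756272e-04 1.43463431e+00]
[[ 1.200e-03 -9.713e-01 -2.380e-01  6.610e-02]
 [ 1.000e+00  1.100e-03  4.000e-04 -1.000e-03]
 [-1.000e-04 -2.380e-01  9.713e-01 -2.058e-01]
 [ 0.000e+00  0.000e+00  0.000e+00  1.000e+00]]
[[ 0.991 -0.131 -0.032  0.539]
 [-0.135 -0.962 -0.236  0.049]
 [-0.     0.238 -0.971  0.453]
 [ 0.     0.     0.     1.   ]]
```

View pics/w2.png

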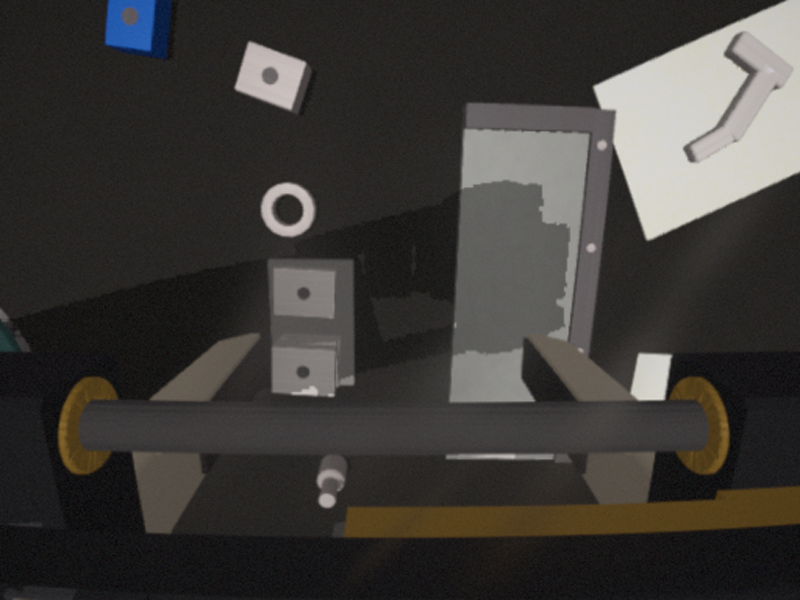

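Run:
```python
from h import *
import pickle
def e(im): return np.clip(im.astype(float)*1.8,0,255).astype(np.uint8)
im,c=pickle.load(open("w2.pkl","rb")); im1,c1=pickle.load(open("w1.pkl","rb"))
a=e(im[60:260,280:400]);b=e(im1[0:240,270:390])
def up(x,s): return cv2.resize(x,None,fx=s,fy=s,interpolation=cv2.INTER_CUBIC)
save(up(e(im[150:260,160:240]),5),"z_w2st",s=1)
save(up(e(im1[85:195,145:225]),5),"z_w1st",s=1)
save(up(e(im[15:85,140:210]),8),"z_w2eb",s=1)
save(up(e(im[60:160,280:400]),6),"z_w2fx",s=1)
save(up(e(im1[0:100,270:390]),6),"z_w1fx",s=1)
save(up(e(im1[170:245,260:390]),6),"z_w1fxb",s=1)
```

```text
(no output)
```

View pics/z_w2st.png

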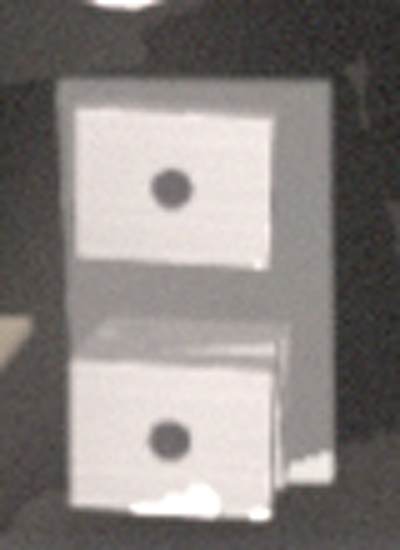

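View pics/z_w1st.png

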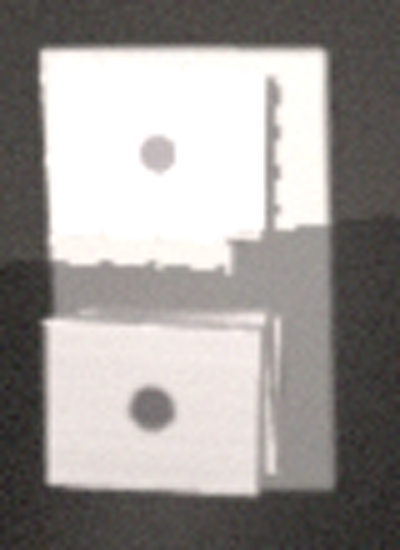

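View pics/z_w2eb.png

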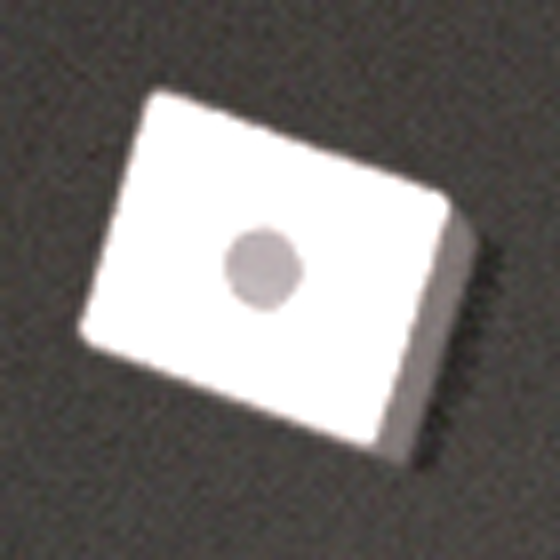

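View pics/z_w2fx.png

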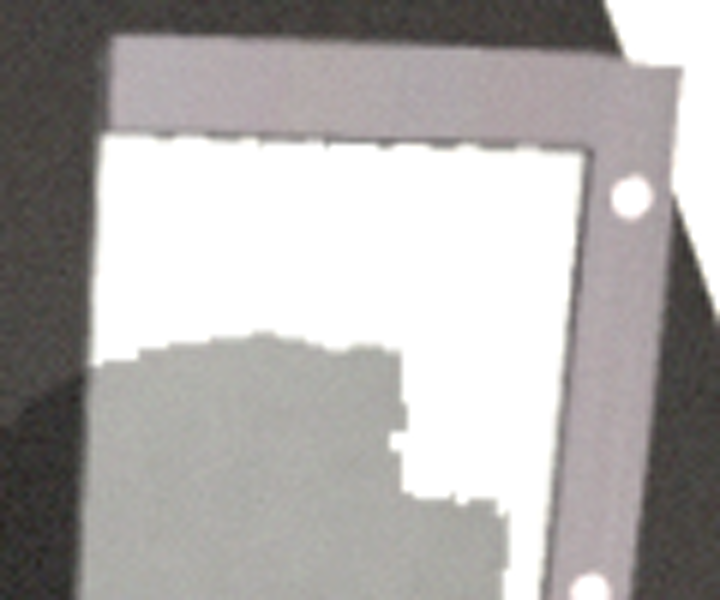

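View pics/z_w1fx.png

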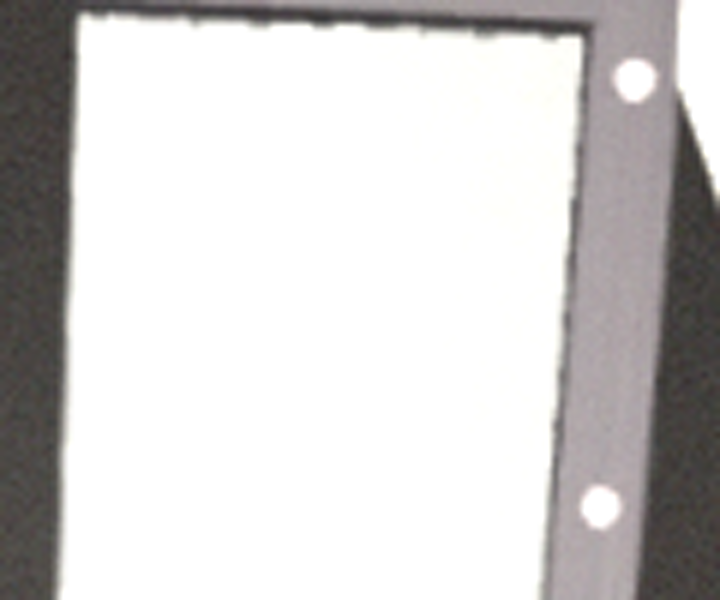

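View pics/z_w1fxb.png

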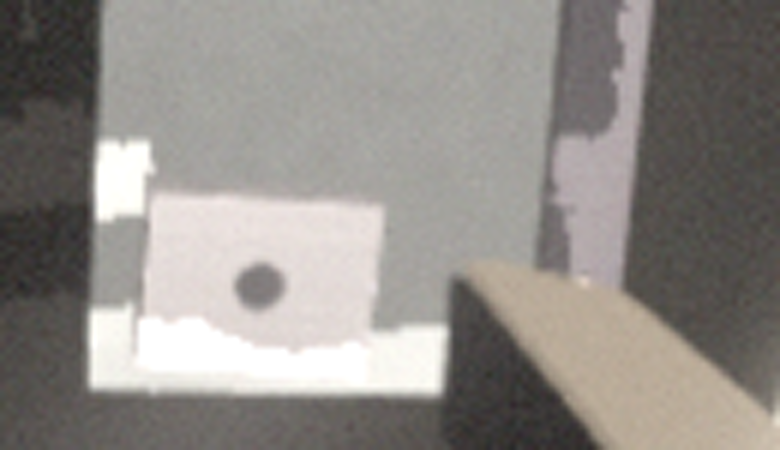

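```bash
cat > fit.py <<'E'
from h import *
from scipy.optimize import least_squares
def px(pts,s,ox,oy): return (np.array(pts,float)+0.5)/s-0.5+np.array([ox,oy])
def rect(p,L,W):
    x,y,z,a=p; u=np.array([np.cos(a),np.sin(a)]);v=np.array([-u[1],u[0]])
    return np.array([[*(np.array([x,y])+sx*L/2*u+sy*W/2*v),z] for sx,sy in [(-1,1),(1,1),(1,-1),(-1,-1)]]+[[x,y,z]])
def fitrect(obs,L,W,p0,zfix=None):
    # obs list of (indices,pix,cam)
    def f(q):
        p=list(q) if zfix is None else [q[0],q[1],zfix,q[2]]
        P=rect(p,L,W); return np.concatenate([(proj(P[i],c)-x).ravel() for i,x,c in obs])
    q0=p0 if zfix is None else [p0[0],p0[1],p0[3]]
    r=least_squares(f,q0,x_scale=[.01]*(len(q0)-1)+[.1]); return r.x, np.sqrt(np.mean(r.fun**2))
E
python3 - <<'E'
from fit import *
import pickle
_,c2=pickle.load(open("w2.pkl","rb")); _,c1=pickle.load(open("w1.pkl","rb"))
a=px([(112,35),(102,133),(585,150)],6,280,60);b=px([(77,14),(585,36),(545,600),(57,600)],6,270,0);d=px([(90,390),(548,150)],6,260,170)
print("tri corner",tri([a[2],b[1]],[c2,c1]),"tri leftbed",tri([a[1],b[0]],[c2,c1]))
print("w2 leftbed,corner",np.round(onplane(a[1:],c2,.012),4).tolist())
P=onplane(np.vstack([b,d]),c1,.012);print("w1 leftbed corner fenceline leftline | leftbottom fence",np.round(P,4).tolist())
for nm,A,B in [("fence",P[1],P[5]),("left",P[0],P[4])]: print(nm,np.degrees(np.arctan2(*(A-B)[1::-1]))-90)
print("stop dir",np.degrees(np.arctan2(*(P[1]-P[0])[1::-1])), "dist",np.linalg.norm(P[1]-P[0]),np.linalg.norm(P[0]-P[4]))
s2=px([(70,357),(273,367),(270,518),(70,506),(169,440)],5,160,150);s1=px([(43,318),(262,327),(258,496),(47,484),(152,408)],5,145,85)
for i in range(5): print("stacktop tri",np.round(tri([s2[i],s1[i]],[c2,c1]),4))
i=np.arange(5)
print("stack",fitrect([(i,s2,c2),(i,s1,c1)],.056,.044,[.43,-.01,.05,-.13]))
g2=px([(77,108),(274,117),(268,267),(76,258),(171,189)],5,160,150);g1=px([(157,153)],5,145,85)
print("single",fitrect([(i,g2,c2),([4],g1,c1)],.056,.044,[.43,.05,.022,-.13]),tri([g2[4],g1[0]],[c2,c1]))
y1=px([(152,192),(385,206),(370,348),(137,367),(260,286)],6,260,170)[[0,1,4]]
print("stray",fitrect([([0,1,4],y1,c1)],.056,.044,[.59,-.11,.026,-.13],.026))
e2=px([(152,90),(450,195),(378,445),(82,330),(262,268)],8,140,15)
print("eb",fitrect([(i,e2,c2)],.05,.04,[.44,.24,.03,-.4],.03),fitrect([(i,e2,c2)],.05,.04,[.44,.24,.03,-.4]))
E
```

```text
tri corner [0.70552234 0.16117228 0.01458506] tri leftbed [0.59671367 0.17814999 0.01550766]
w2 leftbed,corner [[0.5976, 0.1784, 0.012], [0.7067, 0.1612, 0.012]]
w1 leftbed corner fenceline leftline | leftbottom fence [[0.5968, 0.1791, 0.012], [0.7064, 0.1618, 0.012], [0.6885, 0.0426, 0.012], [0.5776, 0.0568, 0.012], [0.5483, -0.1372, 0.012], [0.6665, -0.0905, 0.012]]
fence -8.98035896667588
left -8.712846570620655
stop dir -8.983208889358894 dist 0.11096124246374524 0.3199935879159087
stacktop tri [0.407  0.0183 0.0505]
stacktop tri [0.4621 0.0079 0.0496]
stacktop tri [ 0.4538 -0.0357  0.0511]
stacktop tri [ 0.3988 -0.0249  0.0509]
stacktop tri [ 0.4304 -0.0087  0.0515]
stack (array([ 0.43053401, -0.00850959,  0.05123935, -0.18934119]), np.float64(0.20437917186406399))
single (array([ 0.43772063,  0.05504388,  0.02263724, -0.18964628]), np.float64(0.30800299832570693)) [0.437727   0.05541377 0.02501715]
stray (array([ 0.59134278, -0.11049555, -0.19815949]), np.float64(0.10442155510949583))
eb (array([ 0.44357054,  0.24041988, -0.48433127]), np.float64(0.3720867061904584)) (array([ 0.44296624,  0.24103949,  0.0271102 , -0.48441247]), np.float64(0.35554610475272935))
```

```bash
cat > go.py <<'E'
import sys
from h import *
# usage: go.py w x y z yaw_obj_deg ... (several targets)  | f lx ly z [yaw]
C=np.array([.7066,.1614]);A=np.radians(-8.9)
try:
    exec(open("fixt.txt").read())
except FileNotFoundError: pass
ux=np.array([np.cos(A),np.sin(A)]);uy=np.array([-np.sin(A),np.cos(A)])
def tgt(s):
    t=s.split(',');v=list(map(float,t[1:]))
    if t[0]=='f':
        xy=C+ux*v[0]+uy*v[1]; return [*xy,v[2],np.degrees(A)+90]
    return [v[0],v[1],v[2],v[3]+90]
if __name__=="__main__":
    o=get_obs();yaw=R.from_matrix(toolR()).as_euler('xyz')[2];T=toolR()
    print('t',o['t'],'pos',np.round(o['eef_pos'],4),'loc',np.round([(o['eef_pos'][:2]-C)@ux,(o['eef_pos'][:2]-C)@uy],4),'F',np.round(o['force'],1),'Floc',np.round([o['force'][:2]@ux,o['force'][:2]@uy],1),'gap',round(o['finger_gap']*93,1),'yaw',round(np.degrees(yaw),2), 'tilt',np.round(np.degrees(o['eef_rot'][:2]),2))
    for s in sys.argv[1:]:
        x,y,z,w=tgt(s); d=T.T@(np.array([x,y,z])-o['eef_pos']); dr=-(w-np.degrees(yaw))
        print(s,'->',np.round(d,4).tolist(),'turn',round(dr,2))
E
python3 go.py w,.4305,-.0085,.12,-10.85 w,.4305,-.0085,.043,-10.85
```

```text
t 3.625 pos [0.5244 0.0846 0.2471] loc [-0.1681 -0.1041] F [ 0.   0.5 -0.5] Floc [-0.1  0.5] gap 93.1 yaw 82.2 tilt [1.7998e+02 1.0000e-02]
w,.4305,-.0085,.12,-10.85 -> [-0.1049, -0.0804, 0.1271] turn 3.05
w,.4305,-.0085,.043,-10.85 -> [-0.1049, -0.0805, 0.2041] turn 3.05
```

Request:
play_rows:
  deltas:
    - [-0.105,-0.0805,0.1,3,0.085]
    - [-0.105,-0.0805,0.127,3,0.085]
    - [-0.105,-0.0805,0.127,3,0.085]
    - [-0.105,-0.0805,0.127,3,0.085]
    - [-0.105,-0.0805,0.16,3,0.085]
    - [-0.105,-0.0805,0.17,3,0.085]
    - [-0.105,-0.0805,0.17,3,0.085]

```text
t: 4.5
eef_pos: [0.4308, -0.0084, 0.0775]
eef_rot: [-3.141, 0.0, 1.382]
force: [0.0, -0.2, 0.2]
finger_gap: 0.913
```

```bash
python3 go.py w,.4305,-.0085,.043,-10.85
python3 - <<'E'
from h import *
save(imaging.capture("wrist"),"w3")
save(imaging.capture("scene"),"s3",(200,120,420,285))
E
```

```text
t 4.5 pos [ 0.4308 -0.0084  0.0775] loc [-0.2462 -0.2104] F [ 0.  -0.2  0.2] Floc [ 0.1 -0.2] gap 84.9 yaw 79.17 tilt [-179.99    0.  ]
w,.4305,-.0085,.043,-10.85 -> [-0.0002, -0.0003, 0.0345] turn 0.02
```

View pics/w3.png

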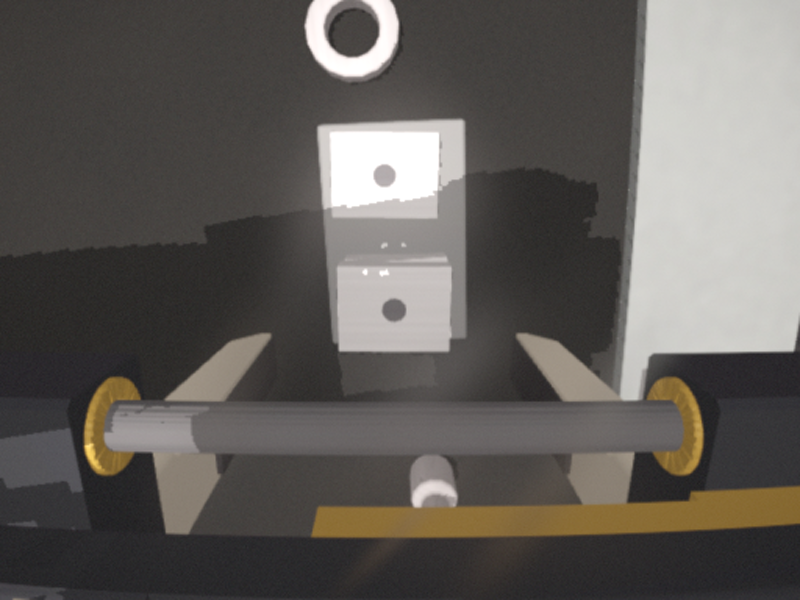

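View pics/s3.png

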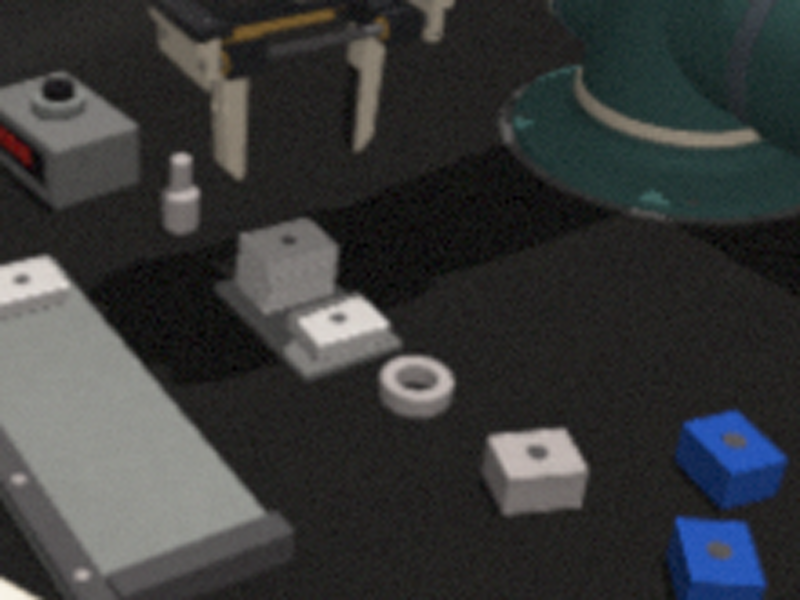

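Run:
```python
from h import *
o=get_obs();p=o['eef_pos'];t=toolR()
pts=[p,p+t[:,1]*.0425,p-t[:,1]*.0425]
q=proj(pts,cam("scene"));print((q-[200,120])*800/220)
print(proj(pts,cam("wrist"))*800/512, proj([[.4305,-.0085,.05]],cam("wrist"))*800/512)
```

```text
[[290.76114138 203.74931531]
 [237.24534404 217.41567864]
 [342.68200051 190.48426908]]
[[394.61238743 324.47290558]
 [491.21501784 324.39129174]
 [297.98188464 324.37242333]] [[392.9990178  307.62769417]]
```

Run:
```python
from h import *
im=imaging.capture("scene"); c=cam("scene")
o=get_obs();p=o['eef_pos'];t=toolR()
for s in (1,-1):
  for y in (.0425,.0600):
    for xx in (-.0075,.0075):
      for z in (0,-.02,-.04,-.06):
        q=proj([p+t@np.array([xx,s*y,z])],c)[0]; cv2.circle(im,tuple(int(round(v*16)) for v in q),8,(255,0,0) if z==0 else (0,255,0),-1,shift=4)
save(im,"s4",(230,80,330,200),6)
im=imaging.capture("wrist");c=cam("wrist")
for s in (1,-1):
  for y in (.0425,.0600):
    for xx in (-.0075,.0075):
      for z in (0,-.02,-.04,-.06):
        q=proj([p+t@np.array([xx,s*y,z])],c)[0]; cv2.circle(im,tuple(int(round(v*16)) for v in q),12,(255,0,0) if z==0 else (0,255,0),-1,shift=4)
save(im,"w4")
```

```text
(no output)
```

View pics/s4.png

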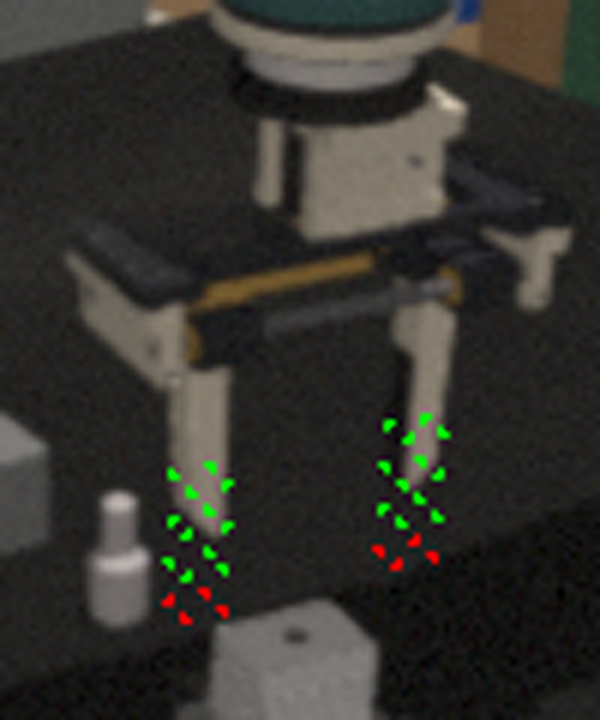

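View pics/w4.png

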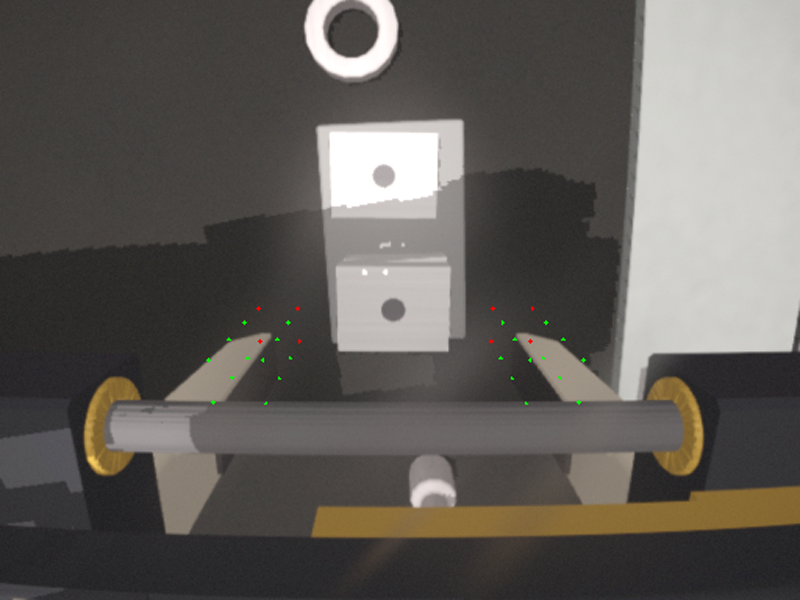

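Request:
play_rows:
  deltas:
    - [0,0,0.02,0,0.085]
    - [0,0,0.0345,0,0.085]
    - [0,0,0.0345,0,0.085]
    - [0,0,0.0345,0,0.05]
    - [0,0,0.0345,0,0.05]
    - [0,0,0.0345,0,0.05]
  squeeze: 15

```text
t: 5.45
eef_pos: [0.4307, -0.0084, 0.0428]
eef_rot: [3.141, -0.0, 1.382]
force: [0.1, -0.0, -0.6]
finger_gap: 0.64
```

Request:
play_rows:
  deltas:
    - [0,0,0,0,0.05]
    - [0,0,0,0,0.05]
    - [0,0,0,0,0.05]
  squeeze: 25

```text
t: 5.82
eef_pos: [0.4305, -0.0084, 0.0425]
eef_rot: [3.142, 0.0, 1.382]
force: [0.6, 0.4, -0.3]
finger_gap: 0.537
```

```bash
python3 go.py
python3 - <<'E'
from h import *
save(imaging.capture("scene"),"s5",(230,80,330,200),6)
E
```

```text
t 5.825 pos [ 0.4305 -0.0084  0.0425] loc [-0.2465 -0.2105] F [ 0.6  0.4 -0.3] Floc [0.5 0.5] gap 49.9 yaw 79.17 tilt [180.   0.]
```

View pics/s5.png

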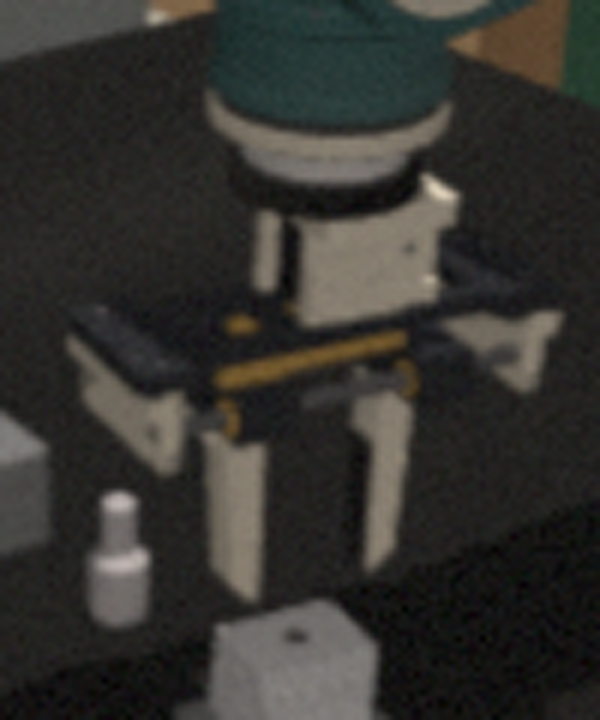

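Request:
play_rows:
  deltas:
    - [0,0,0,0,0.093]
    - [0,0,0,0,0.093]
    - [0,0,0,0,0.093]
    - [0,0,0,0,0.093]
    - [0,0,0.01,0,0.093]
    - [0,0,0.02,0,0.093]
    - [0,0,0.0275,0,0.093]
    - [0,0,0.0275,0,0.093]

```text
t: 6.88
eef_pos: [0.43, -0.0083, 0.0141]
eef_rot: [-3.14, 0.0, 1.382]
force: [-0.5, -0.5, 0.7]
finger_gap: 1.001
```

```bash
python3 go.py
python3 - <<'E'
from h import *
save(imaging.capture("scene"),"s6",(230,80,330,200),6)
E
```

```text
t 6.875 pos [ 0.43   -0.0083  0.0141] loc [-0.247  -0.2105] F [-0.5 -0.5  0.7] Floc [-0.4 -0.6] gap 93.0 yaw 79.17 tilt [-1.7993e+02  1.0000e-02]
```

View pics/s6.png

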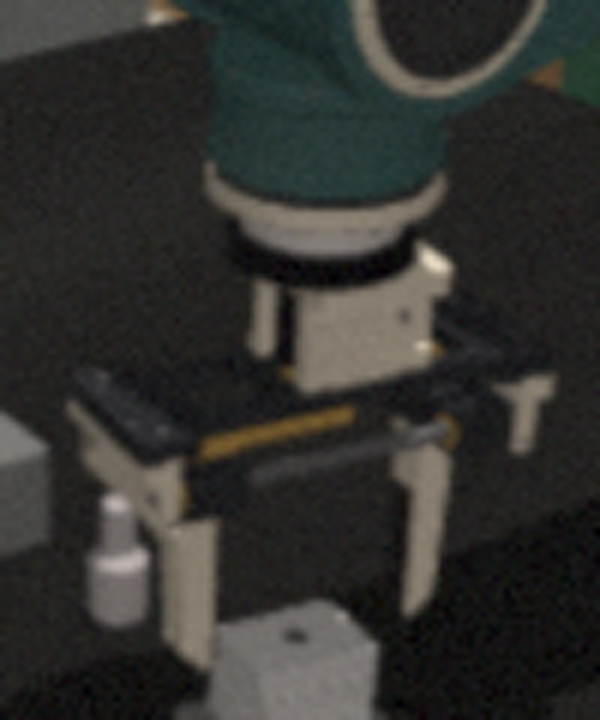

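Request:
play_rows:
  deltas:
    - [0,0,0.004,0,0.093]
    - [0,0,0.004,0,0.07]
    - [0,0,0.004,0,0.05]
    - [0,0,0.004,0,0.05]
    - [0,0,0.004,0,0.05]
    - [0,0,0.004,0,0.05]
    - [0,0,0.004,0,0.05]
    - [0,0,0.004,0,0.05]
  squeeze: 10

```text
t: 7.92
eef_pos: [0.4305, -0.0084, 0.0109]
eef_rot: [-3.142, 0.0, 1.382]
force: [0.1, 0.1, -0.7]
finger_gap: 0.537
```

```bash
python3 go.py
python3 - <<'E'
from h import *
save(imaging.capture("scene"),"s7",(230,80,330,200),6)
save(imaging.capture("wrist"),"w7")
E
```

```text
t 7.925 pos [ 0.4305 -0.0084  0.0109] loc [-0.2465 -0.2104] F [ 0.1  0.1 -0.7] Floc [0.1 0.1] gap 50.0 yaw 79.17 tilt [-180.    0.]
```

View pics/s7.png

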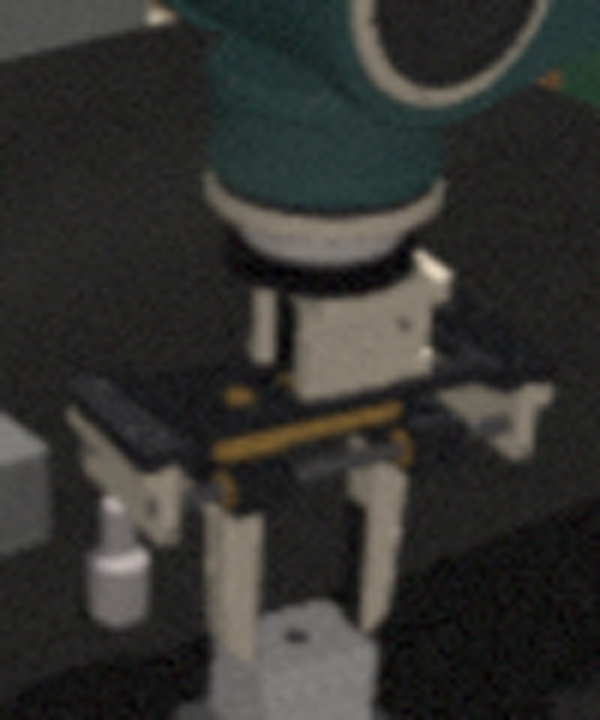

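View pics/w7.png

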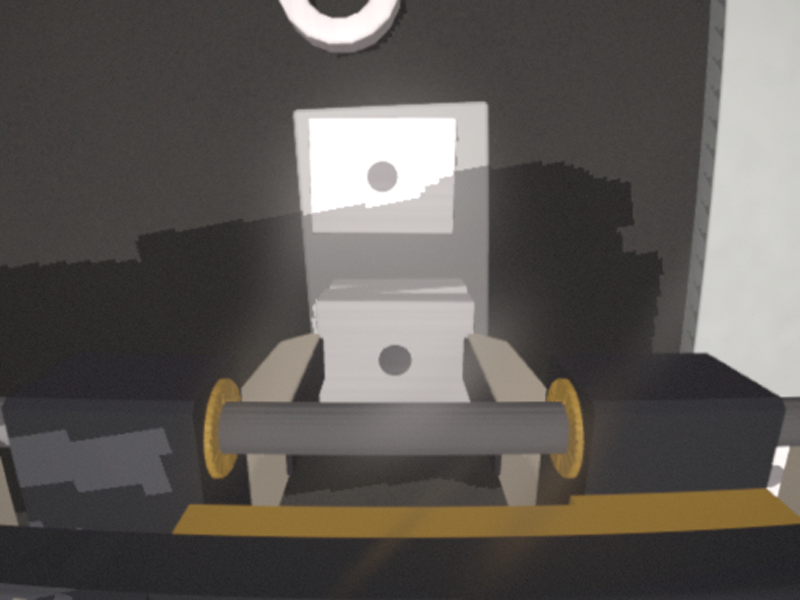

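Request:
play_rows:
  deltas:
    - [0,0,0.001,0,0.05]
    - [0,0,0.002,0,0.05]
    - [0,0,0.003,0,0.05]
    - [0,0,0.003,0,0.05]

```text
t: 8.52
eef_pos: [0.4308, -0.0084, 0.0104]
eef_rot: [3.141, 0.0, 1.382]
force: [-17.2, 0.9, 32.8]
finger_gap: 0.537
```

Request:
play_rows:
  deltas:
    - [0,0,-0.008,0,0.05]
    - [0,0,-0.008,0,0.085]
    - [0,0,-0.008,0,0.085]
    - [0,0,-0.008,0,0.085]
    - [0,0,-0.008,0,0.085]
    - [0,0,-0.004,0,0.085]

```text
t: 9.28
eef_pos: [0.4306, -0.0084, 0.0119]
eef_rot: [3.141, -0.0, 1.382]
force: [0.5, 0.3, 0.1]
finger_gap: 0.914
```

```bash
python3 go.py w,.4305,-.0085,.0035,-10.85
python3 - <<'E'
from h import *
save(imaging.capture("wrist"),"w8")
E
```

```text
t 9.275 pos [ 0.4306 -0.0084  0.0119] loc [-0.2464 -0.2104] F [0.5 0.3 0.1] Floc [0.5 0.4] gap 85.0 yaw 79.17 tilt [179.98  -0.  ]
w,.4305,-.0085,.0035,-10.85 -> [-0.0001, -0.0001, 0.0084] turn 0.02
```

View pics/w8.png

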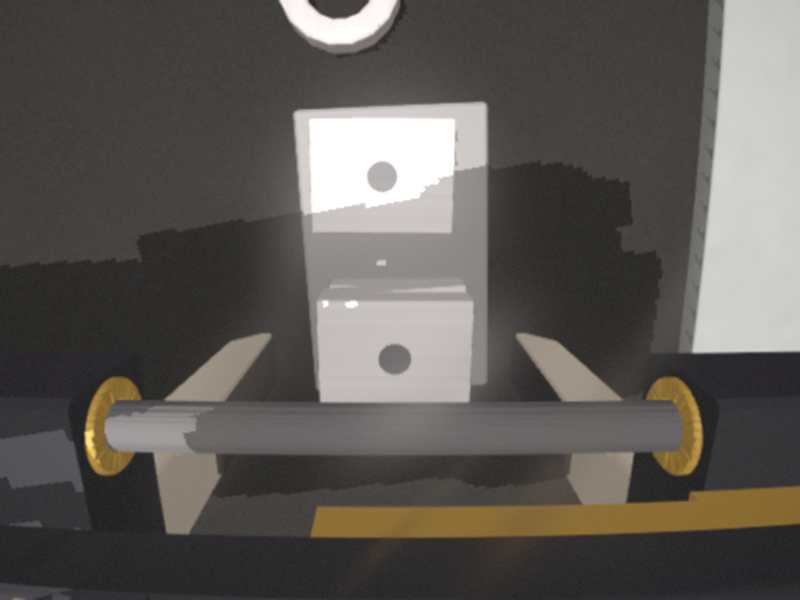

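Request:
play_rows:
  deltas:
    - [0,0,0.004,0,0.085]
    - [0,0,0.008,0,0.085]
    - [0,0,0.008,0,0.05]
    - [0,0,0.008,0,0.05]
    - [0,0,0.008,0,0.05]
    - [0,0,0.008,0,0.05]
    - [0,0,0.008,0,0.05]
    - [0,0,0.008,0,0.05]
  squeeze: 20

```text
t: 10.32
eef_pos: [0.4306, -0.0084, 0.0041]
eef_rot: [3.141, -0.0, 1.382]
force: [-0.2, -0.1, 1.6]
finger_gap: 0.598
```

Request:
play_rows:
  deltas:
    - [0,0,-0.005,0,0.05]
    - [0,0,-0.015,0,0.05]
    - [0,0,-0.03,0,0.05]
    - [0,0,-0.03,0,0.05]
  squeeze: 35

```text
t: 10.82
eef_pos: [0.4313, -0.0085, 0.0356]
eef_rot: [3.139, -0.0, 1.382]
force: [-0.5, 0.2, -0.6]
finger_gap: 0.594
```

```bash
python3 go.py f,-.028,-.022,.02
python3 - <<'E'
from h import *
save(imaging.capture("wrist"),"w9")
save(imaging.capture("scene"),"s9",(200,80,330,200),5)
E
```

```text
t 10.825 pos [ 0.4313 -0.0085  0.0356] loc [-0.2457 -0.2104] F [-0.5  0.2 -0.6] Floc [-0.5  0.1] gap 55.3 yaw 79.17 tilt [ 1.7986e+02 -2.0000e-02]
f,-.028,-.022,.02 -> [0.1956, 0.2112, 0.0162] turn -1.93
```

View pics/w9.png

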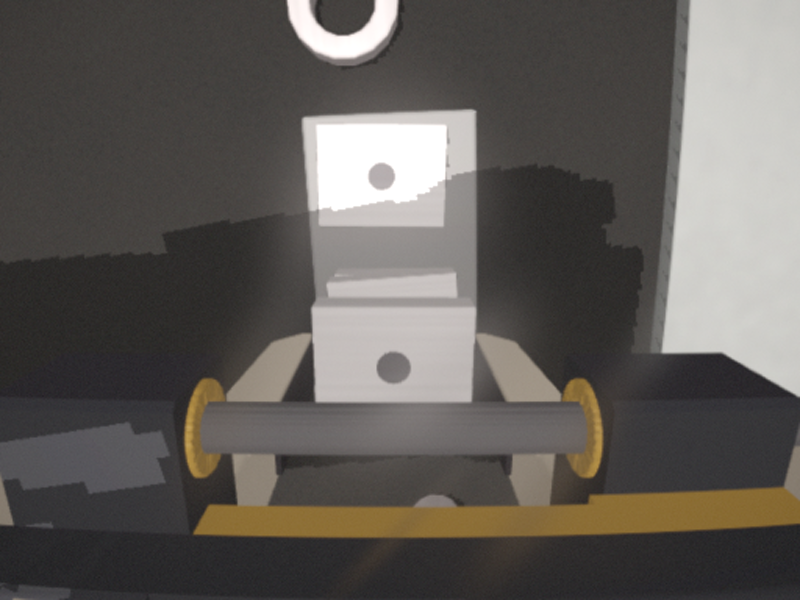

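View pics/s9.png

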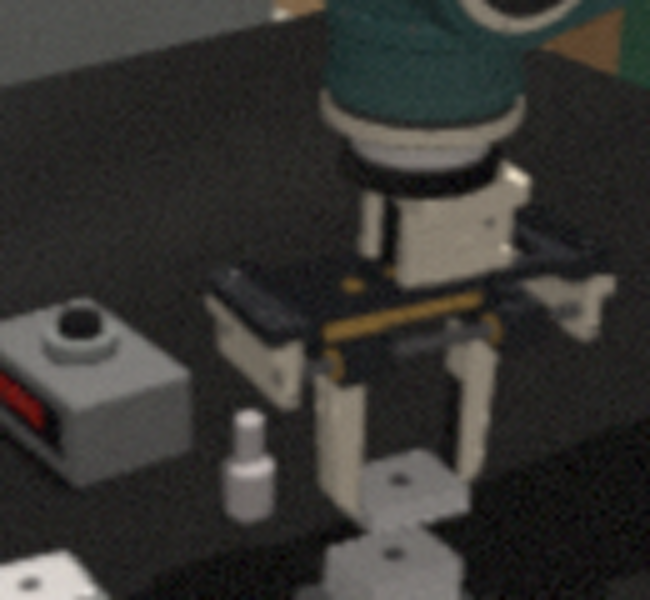

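Request:
play_rows:
  deltas:
    - [0.186,0.203,0,-1.93,0.05]
    - [0.186,0.203,0,-1.93,0.05]
    - [0.186,0.203,0,-1.93,0.05]
    - [0.186,0.203,0,-1.93,0.05]
    - [0.186,0.203,0,-1.93,0.05]
    - [0.186,0.203,0,-1.93,0.05]
    - [0.186,0.203,0.02,-1.93,0.05]
    - [0.186,0.203,0.035,-1.93,0.05]
    - [0.186,0.203,0.035,-1.93,0.05]

```text
t: 12.05
eef_pos: [0.6633, 0.1356, -0.0031]
eef_rot: [-3.139, 0.001, 1.415]
force: [-0.2, 0.2, -1.2]
finger_gap: 0.598
```

```bash
python3 go.py f,-.028,-.022,-.0195
python3 - <<'E'
from h import *
save(imaging.capture("wrist"),"w10")
save(imaging.capture("scene"),"s10",(160,160,300,310),4)
E
```

```text
t 12.05 pos [ 0.6633  0.1356 -0.0031] loc [-0.0388 -0.0322] F [-0.2  0.2 -1.2] Floc [-0.3  0.2] gap 55.7 yaw 81.08 tilt [-1.7985e+02  5.0000e-02]
f,-.028,-.022,-.0195 -> [0.0102, 0.0108, 0.0164] turn -0.02
```

View pics/w10.png

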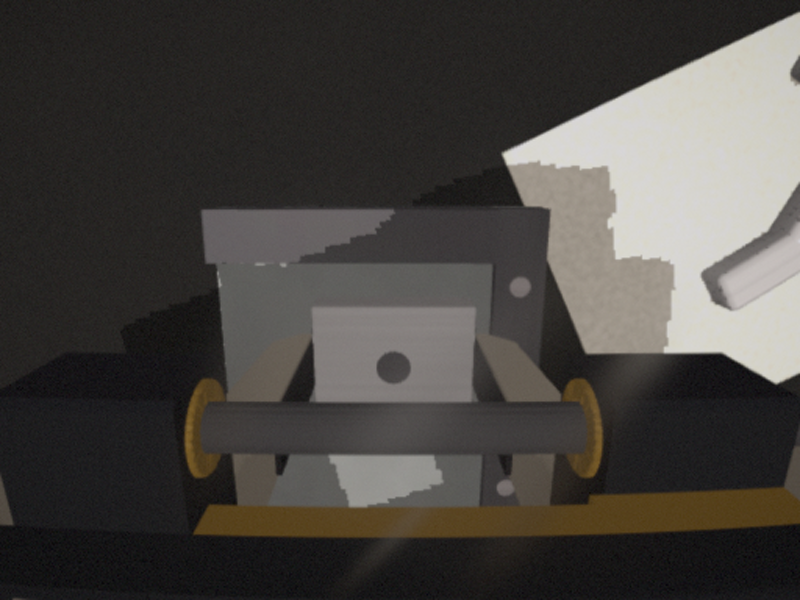

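View pics/s10.png

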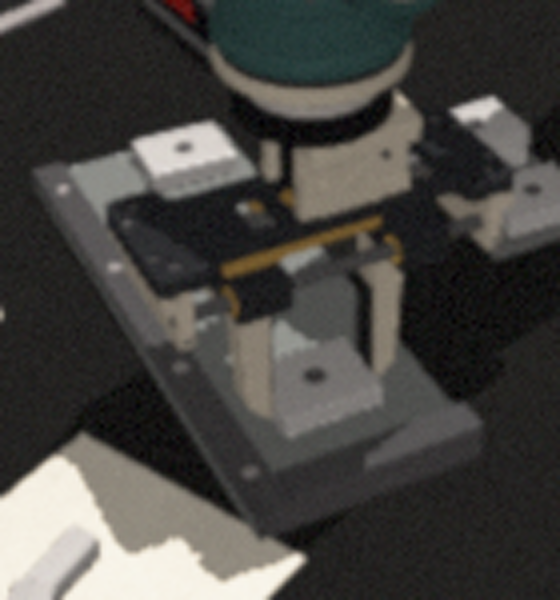

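Request:
play_rows:
  deltas:
    - [0,0,0.008,0,0.05]
    - [0,0,0.013,0,0.05]
    - [0,0,0.0155,0,0.05]
    - [0,0,0.0165,0,0.05]
    - [0,0,0.0165,0,0.05]

```text
t: 12.78
eef_pos: [0.6649, 0.1362, -0.0175]
eef_rot: [3.141, -0.0, 1.416]
force: [-0.6, 0.2, -0.9]
finger_gap: 0.596
```

```bash
python3 go.py f,-.028,-.022,-.0195
```

```text
t 12.775 pos [ 0.6649  0.1362 -0.0175] loc [-0.0373 -0.0314] F [-0.6  0.2 -0.9] Floc [-0.6  0.1] gap 55.4 yaw 81.1 tilt [179.99  -0.  ]
f,-.028,-.022,-.0195 -> [0.0094, 0.0093, 0.002] turn 0.0
```

Request:
play_rows:
  deltas:
    - [0,0,0.001,0,0.05]
    - [0,0,0.002,0,0.05]
    - [0,0,0.0025,0,0.05]
    - [0,0,0.0025,0,0.05]

```text
t: 13.28
eef_pos: [0.6648, 0.1362, -0.0199]
eef_rot: [3.142, -0.0, 1.416]
force: [-0.9, -0.9, 2.9]
finger_gap: 0.601
```

Request:
play_rows:
  deltas:
    - [0.004,0,0,0,0.05]
    - [0.008,0,0,0,0.05]
    - [0.008,0,0,0,0.05]
    - [0.0095,0,0,0,0.05]
    - [0.0095,0,0,0,0.05]

```text
t: 13.9
eef_pos: [0.6664, 0.1456, -0.0199]
eef_rot: [3.141, -0.0, 1.416]
force: [0.9, -0.1, 3.6]
finger_gap: 0.594
```

```bash
python3 go.py
```

```text
t 13.9 pos [ 0.6664  0.1456 -0.0199] loc [-0.0373 -0.0218] F [ 0.9 -0.1  3.6] Floc [0.9 0. ] gap 55.2 yaw 81.1 tilt [179.99  -0.  ]
```

Request:
play_rows:
  deltas:
    - [0.001,0,0,0,0.05]
    - [0.002,0,0,0,0.05]
    - [0.002,0,0,0,0.05]

```text
t: 14.28
eef_pos: [0.6665, 0.1463, -0.0199]
eef_rot: [-3.141, 0.002, 1.415]
force: [-2.2, -10.3, 7.3]
finger_gap: 0.597
```

```bash
python3 go.py
```

```text
t 14.275 pos [ 0.6665  0.1463 -0.0199] loc [-0.0373 -0.0212] F [ -2.2 -10.3   7.3] Floc [ -0.5 -10.5] gap 55.5 yaw 81.08 tilt [-1.7999e+02  1.2000e-01]
```

Request:
play_rows:
  deltas:
    - [-0.0008,0.004,0,0,0.05]
    - [-0.0008,0.008,0,0,0.05]
    - [-0.0008,0.009,0,0,0.05]
    - [-0.0008,0.01,0,0,0.05]
    - [-0.0008,0.01,0,0,0.05]

```text
t: 14.9
eef_pos: [0.6755, 0.1448, -0.0199]
eef_rot: [-3.14, 0.001, 1.415]
force: [-10.0, -4.8, 9.1]
finger_gap: 0.593
```

```bash
python3 go.py
```

```text
t 14.9 pos [ 0.6755  0.1448 -0.0199] loc [-0.0282 -0.0212] F [-10.   -4.8   9.1] Floc [-9.1 -6.3] gap 55.1 yaw 81.1 tilt [-1.7989e+02  6.0000e-02]
```

Request:
play_rows:
  deltas:
    - [0.0003,0.0008,0,0,0.05]
    - [0.0003,0.0008,0,0,0.05]

```text
t: 15.15
eef_pos: [0.676, 0.1447, -0.0199]
eef_rot: [-3.139, 0.002, 1.415]
force: [-12.7, -6.1, 13.0]
finger_gap: 0.595
```

```bash
python3 go.py
```

```text
t 15.15 pos [ 0.676   0.1447 -0.0199] loc [-0.0277 -0.0212] F [-12.7  -6.1  13. ] Floc [-11.6  -8. ] gap 55.3 yaw 81.1 tilt [-1.7985e+02  9.0000e-02]
```

Request:
play_rows:
  deltas:
    - [-0.0006,-0.0008,0,0,0.07]
    - [-0.0006,-0.0008,0,0,0.075]
    - [-0.0006,-0.0008,0,0,0.075]
    - [-0.0006,-0.0008,-0.02,0,0.085]
    - [-0.0006,-0.0008,-0.05,0,0.085]
    - [-0.03,-0.0008,-0.1,0,0.085]
    - [-0.06,-0.0008,-0.12,0,0.085]
    - [-0.06,-0.0008,-0.12,0,0.085]

```text
t: 16.15
eef_pos: [0.6681, 0.0849, 0.1037]
eef_rot: [3.137, -0.001, 1.414]
force: [-0.0, 0.9, -1.0]
finger_gap: 0.918
```

```bash
python3 go.py
python3 - <<'E'
from h import *
import pickle
c=cam("wrist");im=imaging.capture("wrist");save(im,"w11");pickle.dump((im,c),open("w11.pkl","wb"))
E
```

```text
t 16.15 pos [0.6681 0.0849 0.1037] loc [-0.0262 -0.0815] F [-0.   0.9 -1. ] Floc [-0.1  0.8] gap 85.4 yaw 81.0 tilt [ 1.7974e+02 -6.0000e-02]
```

View pics/w11.png

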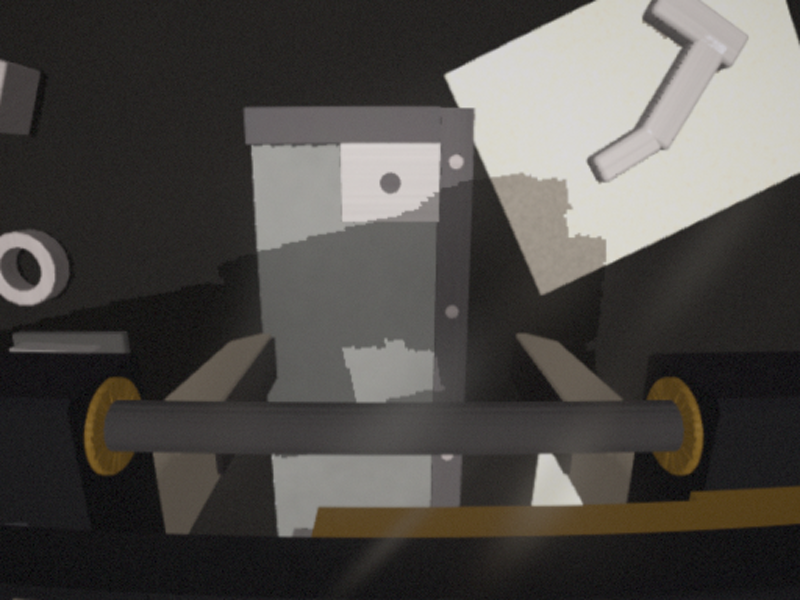

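```bash
python3 go.py w,.432,-.03,.075,-10.85
```

```text
t 16.2 pos [0.6676 0.0859 0.1018] loc [-0.0269 -0.0807] F [0.7 1.1 0.2] Floc [0.5 1.2] gap 85.0 yaw 81.03 tilt [ 1.7987e+02 -4.0000e-02]
w,.432,-.03,.075,-10.85 -> [-0.1512, -0.2147, 0.0262] turn 1.88
```

Request:
play_rows:
  deltas:
    - [-0.151,-0.215,0,1.9,0.085]
    - [-0.151,-0.215,0,1.9,0.085]
    - [-0.151,-0.215,0,1.9,0.085]
    - [-0.151,-0.215,0,1.9,0.085]
    - [-0.151,-0.215,0.026,1.9,0.085]
    - [-0.151,-0.215,0.026,1.9,0.085]
    - [-0.151,-0.215,0.026,1.9,0.085]

```text
t: 17.08
eef_pos: [0.4321, -0.0291, 0.0745]
eef_rot: [-3.141, -0.0, 1.383]
force: [0.8, -0.3, 0.8]
finger_gap: 0.916
```

```bash
python3 go.py
python3 - <<'E'
from h import *
import pickle
c=cam("wrist");im=imaging.capture("wrist");save(im,"w12");pickle.dump((im,c),open("w12.pkl","wb"))
E
```

```text
t 17.075 pos [ 0.4321 -0.0291  0.0745] loc [-0.2418 -0.2307] F [ 0.8 -0.3  0.8] Floc [ 0.8 -0.2] gap 85.2 yaw 79.24 tilt [-1.7999e+02 -1.0000e-02]
```

View pics/w12.png

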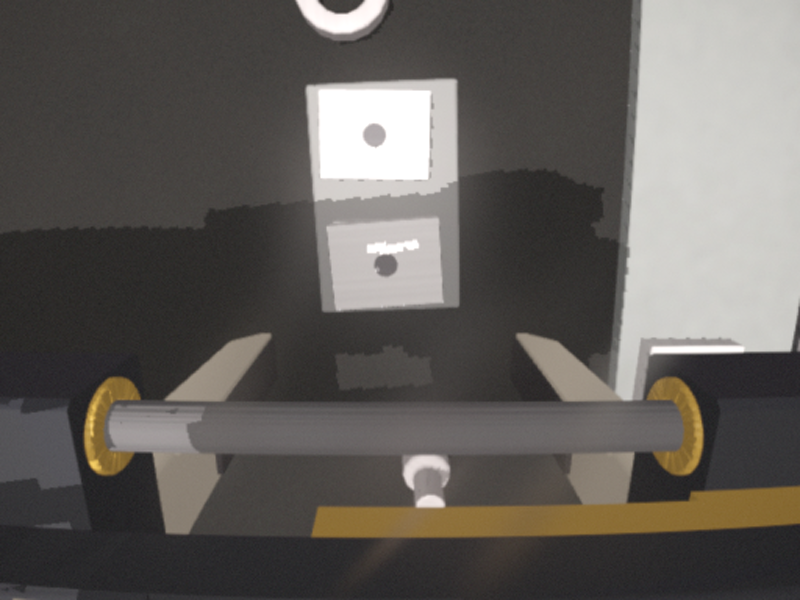

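Run:
```python
from fit import *
import pickle
im,c=pickle.load(open("w12.pkl","rb"))
e=np.clip(im.astype(float)*1.4,0,255).astype(np.uint8)
save(e,"z12",(195,45,305,205),4.5)
```

```text
(no output)
```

View pics/z12.png

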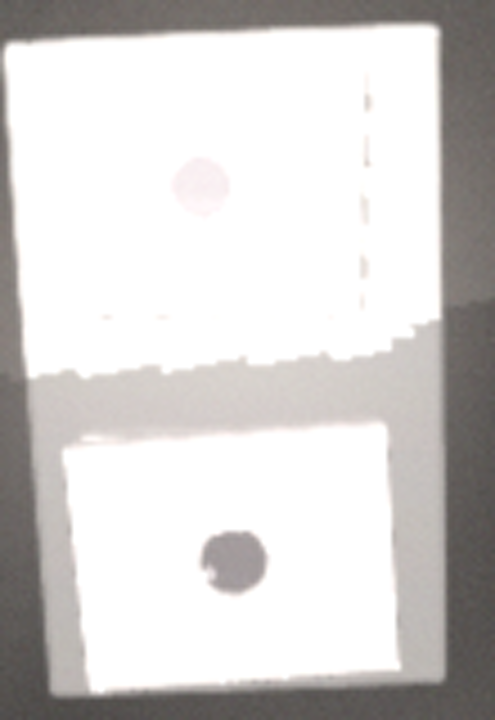

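Run:
```python
from fit import *
import pickle
im,c=pickle.load(open("w12.pkl","rb"))
s=px([(63,450),(386,425),(400,667),(91,690),(234,561)],4.5,195,45)
i=np.arange(5)
for z in (None,.022,.036): print(z,fitrect([(i,s,c)],.056,.044,[.43,-.01,.03,-.13],z))
i=np.arange(5)
# single from raw image
w=px([(318.5,90),(431,91.5),(429.5,180),(320.5,179),(374,134)],800/512,0,0)
for z in (None,.022): print("single",z,fitrect([(i,w,c)],.056,.044,[.43,.05,.022,-.13],z))
```

```text
None (array([ 0.431218  , -0.00957717,  0.03343482, -0.10886033]), np.float64(0.2106560888266031))
0.022 (array([ 0.43066349, -0.01157421, -0.10892321]), np.float64(1.2548763447892084))
0.036 (array([ 0.43134218, -0.00913007, -0.10884536]), np.float64(0.36113973566309915))
single None (array([ 0.4376925 ,  0.05477685,  0.02113618, -0.19740202]), np.float64(0.3952454632775761))
single 0.022 (array([ 0.43771111,  0.05470772, -0.19739764]), np.float64(0.4066823374927323))
```

```bash
python3 go.py w,.4313,-.0095,-.010,-6.24
```

```text
t 17.125 pos [ 0.4322 -0.0292  0.0746] loc [-0.2416 -0.2307] F [-0.5 -0.  -0.6] Floc [-0.5 -0.1] gap 85.2 yaw 79.25 tilt [ 1.8e+02 -1.0e-02]
w,.4313,-.0095,-.010,-6.24 -> [0.0191, -0.0046, 0.0846] turn -4.51
```

Request:
play_rows:
  deltas:
    - [0.0191,-0.0046,0.04,-4.5,0.08]
    - [0.0191,-0.0046,0.07,-4.5,0.08]
    - [0.0191,-0.0046,0.08,-4.5,0.08]
    - [0.0191,-0.0046,0.0845,-4.5,0.08]
    - [0.0191,-0.0046,0.0845,-4.5,0.08]
    - [0.0191,-0.0046,0.0845,-4.5,0.05]
    - [0.0191,-0.0046,0.0845,-4.5,0.05]
    - [0.0191,-0.0046,0.0845,-4.5,0.05]
    - [0.0191,-0.0046,0.0845,-4.5,0.05]
    - [0.0191,-0.0046,0.0845,-4.5,0.05]
  squeeze: 30

```text
t: 18.38
eef_pos: [0.4306, -0.0101, -0.0102]
eef_rot: [3.141, 0.0, 1.461]
force: [-1.1, -0.7, 6.0]
finger_gap: 0.6
```

```bash
python3 go.py f,-.037,-.076,.03
```

```text
t 18.375 pos [ 0.4306 -0.0101 -0.0102] loc [-0.2461 -0.2122] F [-1.1 -0.7  6. ] Floc [-0.9 -0.8] gap 55.8 yaw 83.7 tilt [179.97   0.  ]
f,-.037,-.076,.03 -> [0.1265, 0.2151, -0.0401] turn 2.6
```

Request:
play_rows:
  deltas:
    - [0,0,-0.01,0,0.05]
    - [0,0,-0.03,0,0.05]
    - [0.06,0.1,-0.045,2.6,0.05]
    - [0.1265,0.2151,-0.045,2.6,0.05]
    - [0.1265,0.2151,-0.045,2.6,0.05]
    - [0.1265,0.2151,-0.04,2.6,0.05]
    - [0.1265,0.2151,-0.02,2.6,0.05]
    - [0.1265,0.2151,0.0,2.6,0.05]
    - [0.1265,0.2151,0.007,2.6,0.05]
    - [0.1265,0.2151,0.0085,2.6,0.05]

```text
t: 19.62
eef_pos: [0.6574, 0.0916, -0.0189]
eef_rot: [-3.141, 0.0, 1.415]
force: [0.5, 0.4, -0.5]
finger_gap: 0.598
```

```bash
python3 go.py f,-.028,-.066,-.0199
python3 - <<'E'
from h import *
save(imaging.capture("wrist"),"w13")
E
```

```text
t 19.625 pos [ 0.6574  0.0916 -0.0189] loc [-0.0378 -0.0766] F [ 0.5  0.4 -0.5] Floc [0.4 0.4] gap 55.6 yaw 81.07 tilt [-179.99    0.  ]
f,-.028,-.066,-.0199 -> [0.0106, 0.0098, 0.001] turn -0.03
```

View pics/w13.png

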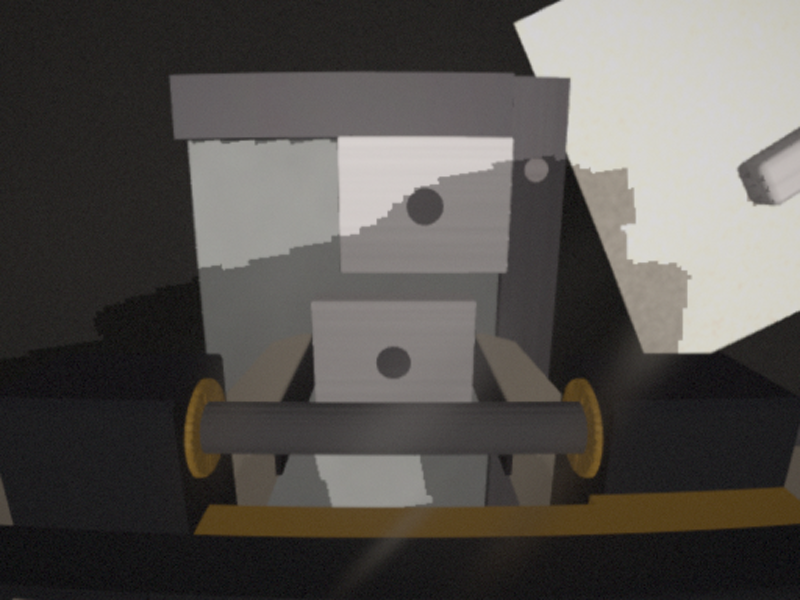

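Request:
play_rows:
  deltas:
    - [0,0,0.0008,0,0.05]
    - [0.005,0,0.0008,0,0.05]
    - [0.008,0,0.0008,0,0.05]
    - [0.01,0,0.0008,0,0.05]
    - [0.011,0,0.0008,0,0.05]
    - [0.012,0,0.0008,0,0.05]
    - [0.012,0,0.0008,0,0.05]

```text
t: 20.55
eef_pos: [0.6595, 0.1009, -0.0196]
eef_rot: [-3.141, 0.005, 1.415]
force: [-7.6, -22.3, 5.4]
finger_gap: 0.599
```

```bash
python3 go.py
```

```text
t 20.55 pos [ 0.6595  0.1009 -0.0196] loc [-0.0372 -0.0671] F [ -7.6 -22.3   5.4] Floc [ -4.  -23.2] gap 55.7 yaw 81.06 tilt [-179.96    0.3 ]
```

Request:
play_rows:
  deltas:
    - [-0.0017,0.004,0,0,0.05]
    - [-0.0017,0.008,0,0,0.05]
    - [-0.0017,0.0095,0,0,0.05]
    - [-0.0017,0.0108,0,0,0.05]
    - [-0.0017,0.0108,0,0,0.05]

```text
t: 21.18
eef_pos: [0.6688, 0.0994, -0.0201]
eef_rot: [-3.138, 0.003, 1.415]
force: [-13.8, -9.9, 6.6]
finger_gap: 0.597
```

```bash
python3 go.py
```

```text
t 21.175 pos [ 0.6688  0.0994 -0.0201] loc [-0.0278 -0.0671] F [-13.8  -9.9   6.6] Floc [-12.1 -11.9] gap 55.6 yaw 81.1 tilt [-1.798e+02  1.600e-01]
```

Request:
play_rows:
  deltas:
    - [-0.001,-0.001,0,0,0.07]
    - [-0.001,-0.001,0,0,0.075]
    - [-0.001,-0.001,0,0,0.075]
    - [-0.001,-0.001,-0.02,0,0.085]
    - [-0.001,-0.001,-0.05,0,0.085]
    - [-0.001,-0.001,-0.06,0,0.085]

```text
t: 21.92
eef_pos: [0.6704, 0.0999, 0.0434]
eef_rot: [3.138, -0.001, 1.416]
force: [0.2, 0.2, 0.7]
finger_gap: 0.915
```

```bash
python3 go.py w,.4377,.0549,-.024,-11
```

```text
t 21.925 pos [0.6704 0.0999 0.0434] loc [-0.0263 -0.0663] F [0.2 0.2 0.7] Floc [0.1 0.3] gap 85.1 yaw 81.11 tilt [ 1.7979e+02 -6.0000e-02]
w,.4377,.0549,-.024,-11 -> [-0.0805, -0.2232, 0.0666] turn 2.11
```

Request:
play_rows:
  deltas:
    - [-0.0805,-0.2232,-0.02,2.1,0.08]
    - [-0.0805,-0.2232,-0.02,2.1,0.08]
    - [-0.0805,-0.2232,-0.02,2.1,0.08]
    - [-0.0805,-0.2232,0,2.1,0.08]
    - [-0.0805,-0.2232,0.03,2.1,0.08]
    - [-0.0805,-0.2232,0.03,2.1,0.08]

```text
t: 22.68
eef_pos: [0.435, 0.0546, 0.0091]
eef_rot: [-3.14, 0.001, 1.379]
force: [-0.6, -0.4, 1.1]
finger_gap: 0.86
```

```bash
python3 go.py w,.4377,.0549,-.024,-11
python3 - <<'E'
from h import *
save(imaging.capture("wrist"),"w14")
E
```

```text
t 22.675 pos [0.435  0.0546 0.0091] loc [-0.2518 -0.1475] F [-0.6 -0.4  1.1] Floc [-0.5 -0.5] gap 80.0 yaw 79.0 tilt [-1.7989e+02  3.0000e-02]
w,.4377,.0549,-.024,-11 -> [0.0008, 0.0026, 0.0331] turn -0.0
```

View pics/w14.png

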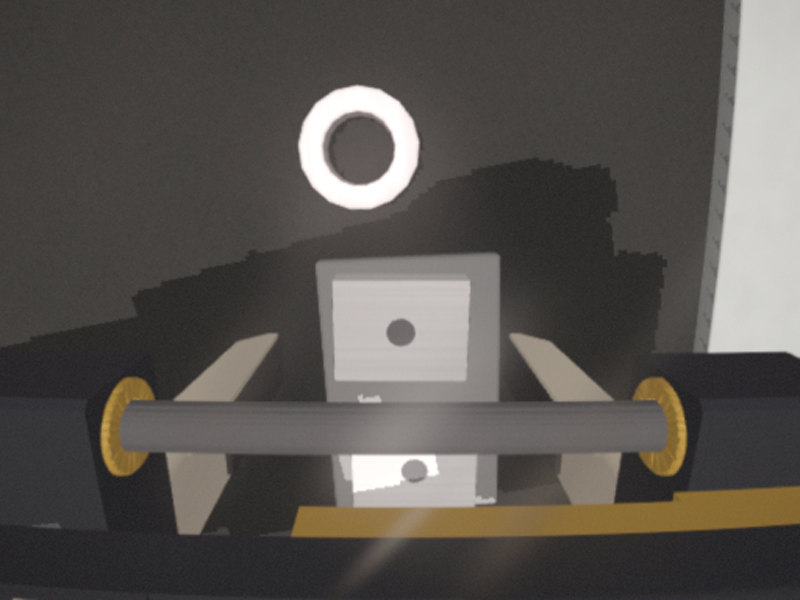

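Request:
play_rows:
  deltas:
    - [0.0008,0.0026,0.02,0,0.08]
    - [0.0008,0.0026,0.03,0,0.08]
    - [0.0008,0.0026,0.033,0,0.08]
    - [0.0008,0.0026,0.033,0,0.06]
    - [0.0008,0.0026,0.033,0,0.05]
    - [0.0008,0.0026,0.033,0,0.05]
    - [0.0008,0.0026,0.033,0,0.05]
    - [0.0008,0.0026,0.033,0,0.05]
  squeeze: 30

```text
t: 23.72
eef_pos: [0.4392, 0.055, -0.0224]
eef_rot: [3.141, -0.0, 1.379]
force: [-1.7, -0.0, 6.4]
finger_gap: 0.596
```

```bash
python3 go.py f,-.037,-.120,.03
```

```text
t 23.725 pos [ 0.4392  0.055  -0.0224] loc [-0.2477 -0.1465] F [-1.7 -0.   6.4] Floc [-1.7 -0.3] gap 55.4 yaw 79.0 tilt [ 1.7997e+02 -1.0000e-02]
f,-.037,-.120,.03 -> [0.0342, 0.2097, -0.0523] turn -2.1
```

Request:
play_rows:
  deltas:
    - [0,0,-0.01,0,0.05]
    - [0,0,-0.03,0,0.05]
    - [0,0,-0.05,0,0.05]
    - [0,0,-0.05,0,0.05]

```text
t: 24.22
eef_pos: [0.4398, 0.055, 0.0287]
eef_rot: [3.139, -0.001, 1.379]
force: [0.5, -0.2, -1.9]
finger_gap: 0.592
```

```bash
python3 go.py f,-.037,-.120,.03
python3 - <<'E'
from h import *
save(imaging.capture("wrist"),"w15")
save(imaging.capture("scene"),"s15",(200,80,350,220),4)
E
```

```text
t 24.225 pos [0.4398 0.055  0.0287] loc [-0.2472 -0.1464] F [ 0.5 -0.2 -1.9] Floc [ 0.5 -0.1] gap 55.1 yaw 79.0 tilt [ 1.7986e+02 -4.0000e-02]
f,-.037,-.120,.03 -> [0.034, 0.2091, -0.0008] turn -2.1
```

View pics/w15.png

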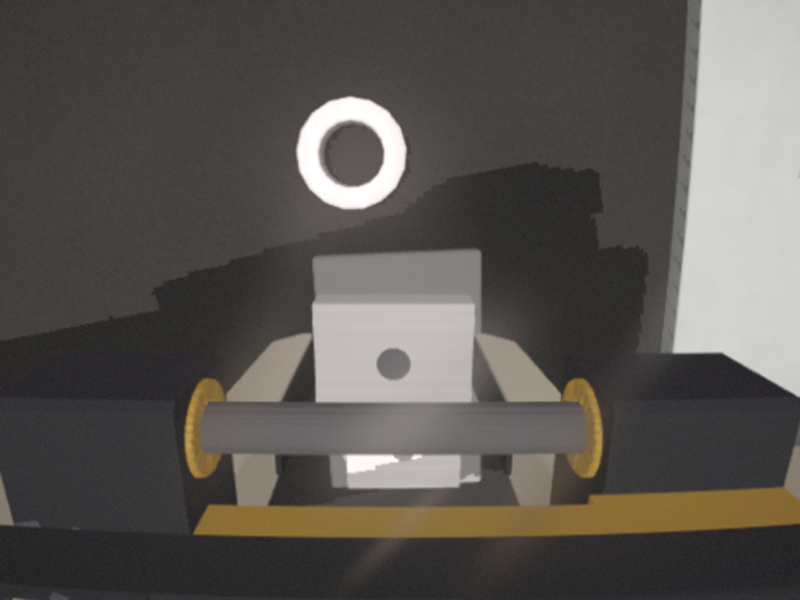

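View pics/s15.png

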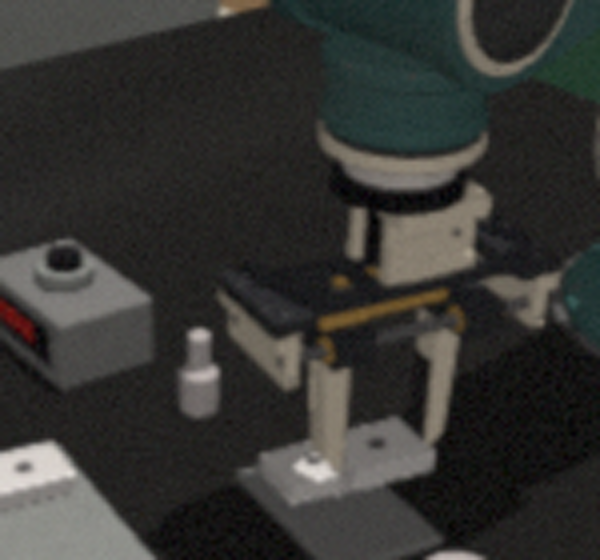

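Request:
play_rows:
  deltas:
    - [0.034,0.2091,-0.01,-2.1,0.05]
    - [0.034,0.2091,-0.01,-2.1,0.05]
    - [0.034,0.2091,-0.01,-2.1,0.05]
    - [0.034,0.2091,-0.01,-2.1,0.05]
    - [0.034,0.2091,0.02,-2.1,0.05]
    - [0.034,0.2091,0.035,-2.1,0.05]
    - [0.034,0.2091,0.041,-2.1,0.05]
    - [0.034,0.2091,0.041,-2.1,0.05]

```text
t: 25.32
eef_pos: [0.6505, 0.0485, -0.0137]
eef_rot: [-3.142, 0.0, 1.416]
force: [-1.0, 0.2, -0.3]
finger_gap: 0.596
```

```bash
python3 go.py f,-.028,-.110,-.0185
python3 - <<'E'
from h import *
save(imaging.capture("wrist"),"w16")
E
```

```text
t 25.325 pos [ 0.6505  0.0485 -0.0137] loc [-0.038  -0.1202] F [-1.   0.2 -0.3] Floc [-1. -0.] gap 55.4 yaw 81.1 tilt [-180.    0.]
f,-.028,-.110,-.0185 -> [0.0102, 0.01, 0.0048] turn 0.0
```

View pics/w16.png

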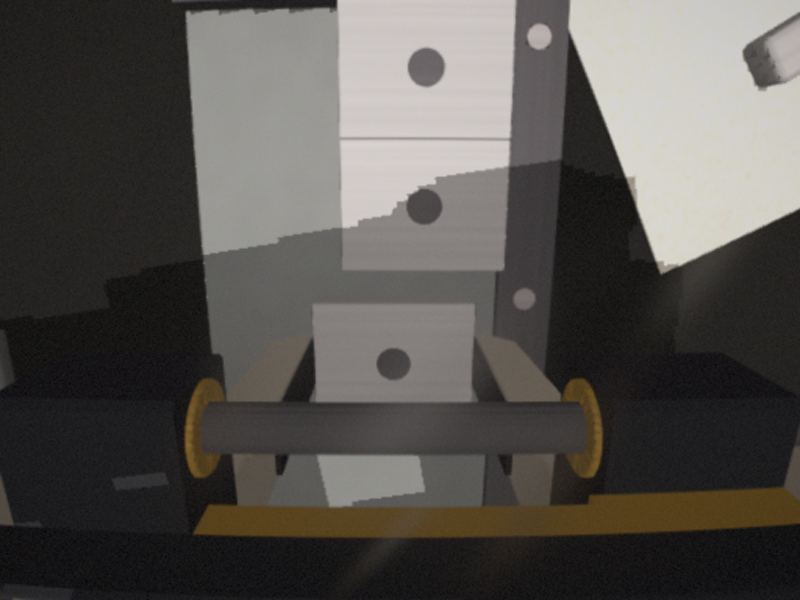

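Request:
play_rows:
  deltas:
    - [0,0,0.003,0,0.05]
    - [0,0,0.0052,0,0.05]
    - [0,0,0.0052,0,0.05]
    - [0.005,0,0.0052,0,0.05]
    - [0.008,0,0.0052,0,0.05]
    - [0.0095,0,0.0052,0,0.05]
    - [0.0105,0,0.0052,0,0.05]
    - [0.0115,0,0.0052,0,0.05]
    - [0.0115,0,0.0052,0,0.05]

```text
t: 26.5
eef_pos: [0.6528, 0.0587, -0.0184]
eef_rot: [3.141, 0.002, 1.415]
force: [-2.1, -11.3, 7.4]
finger_gap: 0.596
```

```bash
python3 go.py
```

```text
t 26.5 pos [ 0.6528  0.0587 -0.0184] loc [-0.0373 -0.1098] F [ -2.1 -11.3   7.4] Floc [ -0.4 -11.5] gap 55.4 yaw 81.09 tilt [1.7995e+02 1.3000e-01]
```

Request:
play_rows:
  deltas:
    - [-0.0004,0.004,0,0,0.05]
    - [-0.0004,0.008,0,0,0.05]
    - [-0.0004,0.0095,0,0,0.05]
    - [-0.0004,0.0108,0,0,0.05]
    - [-0.0004,0.0108,0,0,0.05]

```text
t: 27.12
eef_pos: [0.6621, 0.0571, -0.0185]
eef_rot: [-3.139, 0.002, 1.415]
force: [-13.9, -7.2, 14.4]
finger_gap: 0.597
```

```bash
python3 go.py
```

```text
t 27.125 pos [ 0.6621  0.0571 -0.0185] loc [-0.0278 -0.1099] F [-13.9  -7.2  14.4] Floc [-12.6  -9.3] gap 55.5 yaw 81.1 tilt [-1.7988e+02  1.1000e-01]
```

Request:
play_rows:
  deltas:
    - [-0.0008,-0.001,0,0,0.07]
    - [-0.0008,-0.001,0,0,0.075]
    - [-0.0008,-0.001,0,0,0.075]
    - [-0.0008,-0.001,-0.02,0,0.085]
    - [-0.0008,-0.001,-0.05,0,0.085]
    - [-0.0008,-0.001,-0.08,0,0.085]

```text
t: 27.88
eef_pos: [0.6622, 0.0572, 0.0634]
eef_rot: [3.141, -0.0, 1.416]
force: [-0.1, -0.7, -0.8]
finger_gap: 0.914
```

```bash
python3 go.py w,.432,-.03,.06,-11
```

```text
t 27.875 pos [0.6622 0.0572 0.0634] loc [-0.0278 -0.1098] F [-0.1 -0.7 -0.8] Floc [-0.  -0.7] gap 85.0 yaw 81.1 tilt [ 1.7994e+02 -1.0000e-02]
w,.432,-.03,.06,-11 -> [-0.1218, -0.2139, 0.0031] turn 2.1
```

Request:
play_rows:
  deltas:
    - [-0.1218,-0.2139,0,2.1,0.08]
    - [-0.1218,-0.2139,0,2.1,0.08]
    - [-0.1218,-0.2139,0,2.1,0.08]
    - [-0.1218,-0.2139,0,2.1,0.08]
    - [-0.1218,-0.2139,0,2.1,0.08]
    - [-0.1218,-0.2139,0,2.1,0.08]

```text
t: 28.62
eef_pos: [0.4327, -0.0301, 0.0624]
eef_rot: [3.139, -0.0, 1.378]
force: [-0.6, 1.0, 0.2]
finger_gap: 0.86
```

```bash
python3 go.py
python3 - <<'E'
from h import *
import pickle
c=cam("wrist");im=imaging.capture("wrist");save(im,"w17");pickle.dump((im,c),open("w17.pkl","wb"))
save(im,"z17",(190,80,310,230),4)
E
```

```text
t 28.625 pos [ 0.4327 -0.0301  0.0624] loc [-0.241  -0.2316] F [-0.6  1.   0.2] Floc [-0.7  0.9] gap 79.9 yaw 78.98 tilt [ 1.7986e+02 -2.0000e-02]
```

View pics/z17.png

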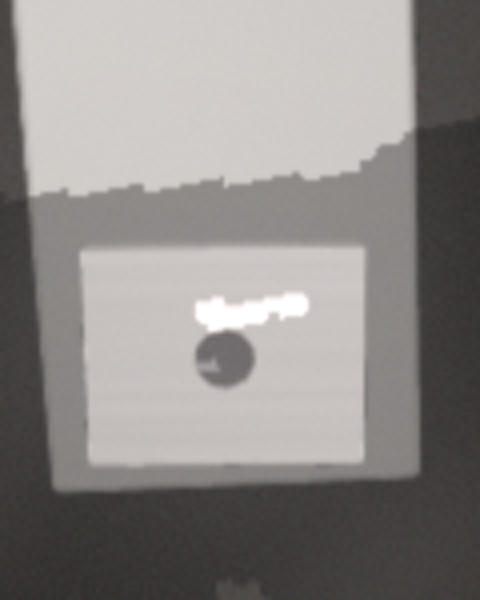

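```bash
python3 - <<'E'
from fit import *
import pickle
im,c=pickle.load(open("w17.pkl","rb"))
s=px([(79,249),(366,247),(363,463),(89,465),(225,359)],4,190,80)
i=np.arange(5)
for z in (None,.022): print(z,fitrect([(i,s,c)],.056,.044,[.43,-.01,.03,-.13],z))
E
python3 go.py w,.431,-.009,-.024,-11
```

```text
None (array([ 0.43117751, -0.01047107,  0.02107056, -0.18362895]), np.float64(0.13910758817318672))
0.022 (array([ 0.43122421, -0.01030941, -0.18362546]), np.float64(0.17451186886870873))
t 28.675 pos [ 0.4328 -0.03    0.0619] loc [-0.2409 -0.2314] F [-0.4 -0.3  0.2] Floc [-0.4 -0.4] gap 80.0 yaw 79.01 tilt [ 1.7993e+02 -1.0000e-02]
w,.431,-.009,-.024,-11 -> [0.0202, -0.0059, 0.0859] turn 0.01
```

Request:
play_rows:
  deltas:
    - [0.019,-0.0055,0.04,-0.5,0.08]
    - [0.019,-0.0055,0.07,-0.5,0.08]
    - [0.019,-0.0055,0.08,-0.5,0.08]
    - [0.019,-0.0055,0.0855,-0.5,0.08]
    - [0.019,-0.0055,0.0855,-0.5,0.08]
    - [0.019,-0.0055,0.0855,-0.5,0.05]
    - [0.019,-0.0055,0.0855,-0.5,0.05]
    - [0.019,-0.0055,0.0855,-0.5,0.05]
    - [0.019,-0.0055,0.0855,-0.5,0.05]
    - [0.019,-0.0055,0.0855,-0.5,0.05]
  squeeze: 30

```text
t: 29.92
eef_pos: [0.4303, -0.0105, -0.0241]
eef_rot: [3.141, 0.0, 1.388]
force: [-0.9, -0.5, 5.5]
finger_gap: 0.596
```

```bash
python3 go.py f,-.037,-.164,.03
```

```text
t 29.925 pos [ 0.4303 -0.0105 -0.0241] loc [-0.2464 -0.2126] F [-0.9 -0.5  5.5] Floc [-0.9 -0.7] gap 55.4 yaw 79.5 tilt [179.96   0.  ]
f,-.037,-.164,.03 -> [0.0544, 0.208, -0.054] turn -1.6
```

Request:
play_rows:
  deltas:
    - [0,0,-0.01,0,0.05]
    - [0,0,-0.03,0,0.05]
    - [0.02,0.08,-0.055,-1.6,0.05]
    - [0.0544,0.208,-0.058,-1.6,0.05]
    - [0.0544,0.208,-0.058,-1.6,0.05]
    - [0.0544,0.208,-0.058,-1.6,0.05]
    - [0.0544,0.208,-0.03,-1.6,0.05]
    - [0.0544,0.208,-0.012,-1.6,0.05]
    - [0.0544,0.208,-0.006,-1.6,0.05]
    - [0.0544,0.208,-0.006,-1.6,0.05]

```text
t: 31.18
eef_pos: [0.6443, 0.0052, -0.0182]
eef_rot: [-3.142, -0.0, 1.415]
force: [-0.2, 0.7, -0.2]
finger_gap: 0.597
```

```bash
python3 go.py f,-.028,-.154,-.0201
python3 - <<'E'
from h import *
save(imaging.capture("wrist"),"w18")
E
```

```text
t 31.175 pos [ 0.6443  0.0052 -0.0182] loc [-0.0374 -0.164 ] F [-0.2  0.7 -0.2] Floc [-0.3  0.7] gap 55.5 yaw 81.1 tilt [-180.   -0.]
f,-.028,-.154,-.0201 -> [0.01, 0.0094, 0.0019] turn 0.0
```

View pics/w18.png

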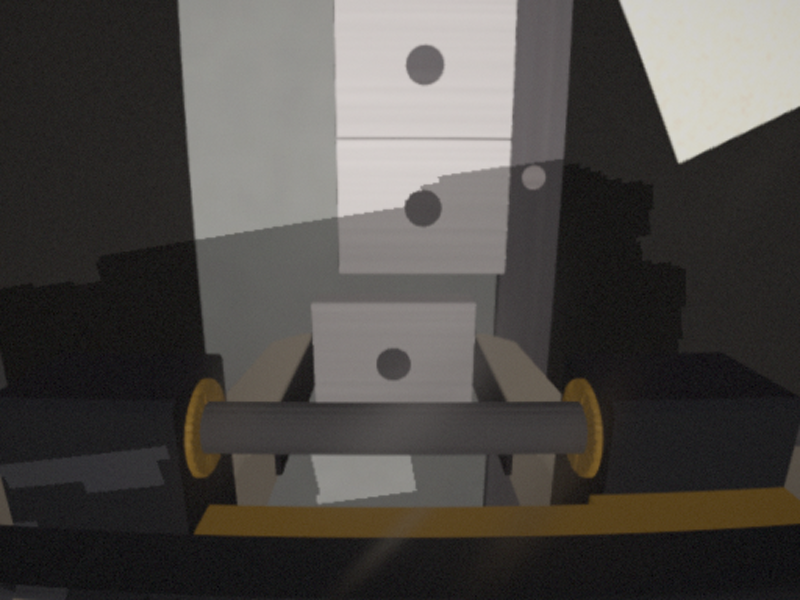

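Request:
play_rows:
  deltas:
    - [0,0,0.001,0,0.05]
    - [0,0,0.0021,0,0.05]
    - [0,0,0.0021,0,0.05]
    - [0.005,0,0.0021,0,0.05]
    - [0.008,0,0.0021,0,0.05]
    - [0.0095,0,0.0021,0,0.05]
    - [0.0105,0,0.0021,0,0.05]
    - [0.0112,0,0.0021,0,0.05]
    - [0.0112,0,0.0021,0,0.05]

```text
t: 32.35
eef_pos: [0.6463, 0.0145, -0.0202]
eef_rot: [3.141, 0.003, 1.415]
force: [-3.3, -15.3, 7.1]
finger_gap: 0.6
```

```bash
python3 go.py
```

```text
t 32.35 pos [ 0.6463  0.0145 -0.0202] loc [-0.0369 -0.1545] F [ -3.3 -15.3   7.1] Floc [ -0.9 -15.6] gap 55.8 yaw 81.08 tilt [179.97   0.18]
```

Request:
play_rows:
  deltas:
    - [-0.0008,0.004,0,0,0.05]
    - [-0.0008,0.0075,0,0,0.05]
    - [-0.0008,0.009,0,0,0.05]
    - [-0.0008,0.0105,0,0,0.05]
    - [-0.0008,0.0105,0,0,0.05]

```text
t: 32.98
eef_pos: [0.6551, 0.0131, -0.0201]
eef_rot: [-3.139, 0.002, 1.415]
force: [-16.8, -8.4, 14.6]
finger_gap: 0.597
```

```bash
python3 go.py
```

```text
t 32.975 pos [ 0.6551  0.0131 -0.0201] loc [-0.0279 -0.1545] F [-16.8  -8.4  14.6] Floc [-15.3 -10.9] gap 55.5 yaw 81.1 tilt [-1.7983e+02  1.2000e-01]
```

Request:
play_rows:
  deltas:
    - [-0.0008,-0.001,0,0,0.07]
    - [-0.0008,-0.001,0,0,0.075]
    - [-0.0008,-0.001,0,0,0.075]
    - [-0.0008,-0.001,-0.02,0,0.085]
    - [-0.0008,-0.001,-0.05,0,0.085]
    - [-0.08,-0.03,-0.08,0,0.085]
    - [-0.155,-0.043,-0.08,0,0.085]
    - [-0.155,-0.043,-0.08,0,0.085]
    - [-0.155,-0.043,-0.08,0,0.085]
    - [-0.155,-0.043,-0.08,0,0.085]

```text
t: 34.22
eef_pos: [0.5904, -0.1323, 0.0603]
eef_rot: [3.141, -0.0, 1.415]
force: [1.3, 0.2, -1.0]
finger_gap: 0.915
```

```bash
python3 go.py w,.5913,-.1105,-.02,-11.3
python3 - <<'E'
from h import *
import pickle
c=cam("wrist");im=imaging.capture("wrist");save(im,"w19");pickle.dump((im,c),open("w19.pkl","wb"))
E
```

```text
t 34.225 pos [ 0.5904 -0.1323  0.0603] loc [-0.0694 -0.3082] F [ 1.3  0.2 -1. ] Floc [1.3 0.4] gap 85.1 yaw 81.09 tilt [ 1.7994e+02 -1.0000e-02]
w,.5913,-.1105,-.02,-11.3 -> [0.0217, -0.0025, 0.0803] turn 2.39
```

View pics/w19.png

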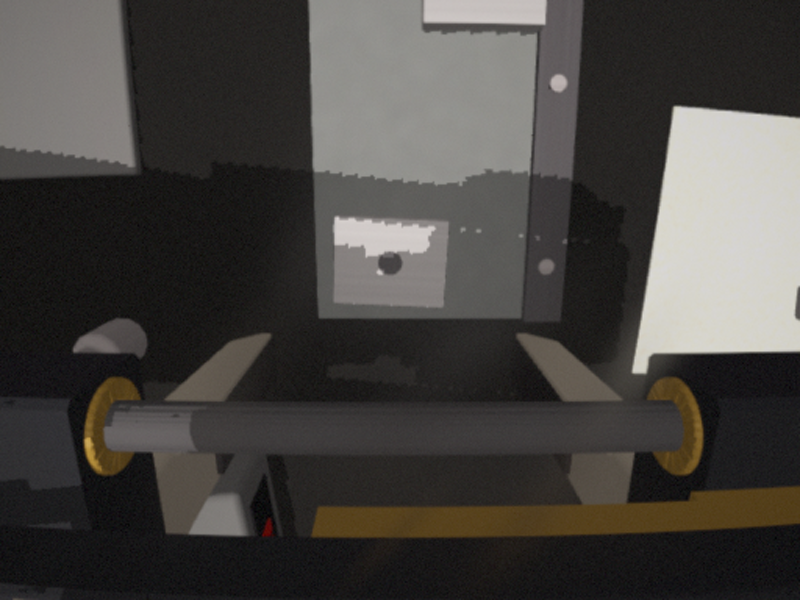

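Run:
```python
from fit import *
import pickle
im,c=pickle.load(open("w19.pkl","rb"))
s=px([(334,216.5),(448,221),(444,307),(333.5,303.5),(390,263)],800/512,0,0)
i=np.arange(5)
for z in (None,.026): print(z,fitrect([(i,s,c)],.056,.044,[.59,-.11,.03,-.13],z))
```

```text
None (array([ 0.59135306, -0.11119873,  0.02471659, -0.1883501 ]), np.float64(0.19574412192010324))
0.026 (array([ 0.59139559, -0.11097628, -0.18835028]), np.float64(0.24840176567968575))
```

Request:
play_rows:
  deltas:
    - [0.0212,-0.0025,0.04,1.9,0.08]
    - [0.0212,-0.0025,0.065,1.9,0.08]
    - [0.0212,-0.0025,0.075,1.9,0.08]
    - [0.0212,-0.0025,0.0803,1.9,0.08]
    - [0.0212,-0.0025,0.0803,1.9,0.08]
    - [0.0212,-0.0025,0.0803,1.9,0.05]
    - [0.0212,-0.0025,0.0803,1.9,0.05]
    - [0.0212,-0.0025,0.0803,1.9,0.05]
    - [0.0212,-0.0025,0.0803,1.9,0.05]
    - [0.0212,-0.0025,0.0803,1.9,0.05]
  squeeze: 30

```text
t: 35.52
eef_pos: [0.591, -0.1114, -0.0206]
eef_rot: [3.141, 0.0, 1.382]
force: [-1.1, -1.1, 4.7]
finger_gap: 0.601
```

```bash
python3 go.py f,-.037,-.208,-.02
```

```text
t 35.525 pos [ 0.591  -0.1114 -0.0206] loc [-0.072  -0.2874] F [-1.1 -1.1  4.7] Floc [-0.9 -1.2] gap 55.9 yaw 79.2 tilt [1.7997e+02 1.0000e-02]
f,-.037,-.208,-.02 -> [0.0805, 0.0324, -0.0006] turn -1.9
```

Request:
play_rows:
  deltas:
    - [0,0,-0.008,0,0.05]
    - [0,0,-0.015,0,0.05]
    - [0.04,0.016,-0.015,-1.9,0.05]
    - [0.0805,0.0324,-0.015,-1.9,0.05]
    - [0.0805,0.0324,-0.015,-1.9,0.05]
    - [0.0805,0.0324,-0.008,-1.9,0.05]
    - [0.0805,0.0324,-0.002,-1.9,0.05]
    - [0.0805,0.0324,-0.002,-1.9,0.05]

```text
t: 36.52
eef_pos: [0.637, -0.039, -0.0197]
eef_rot: [-3.14, 0.0, 1.415]
force: [0.5, 0.2, -1.3]
finger_gap: 0.596
```

```bash
python3 go.py f,-.028,-.198,-.0205
python3 - <<'E'
from h import *
save(imaging.capture("wrist"),"w20")
E
```

```text
t 36.525 pos [ 0.637  -0.039  -0.0197] loc [-0.0378 -0.2087] F [ 0.5  0.2 -1.3] Floc [0.4 0.3] gap 55.4 yaw 81.05 tilt [-1.7993e+02  1.0000e-02]
f,-.028,-.198,-.0205 -> [0.0107, 0.0098, 0.0008] turn -0.05
```

View pics/w20.png

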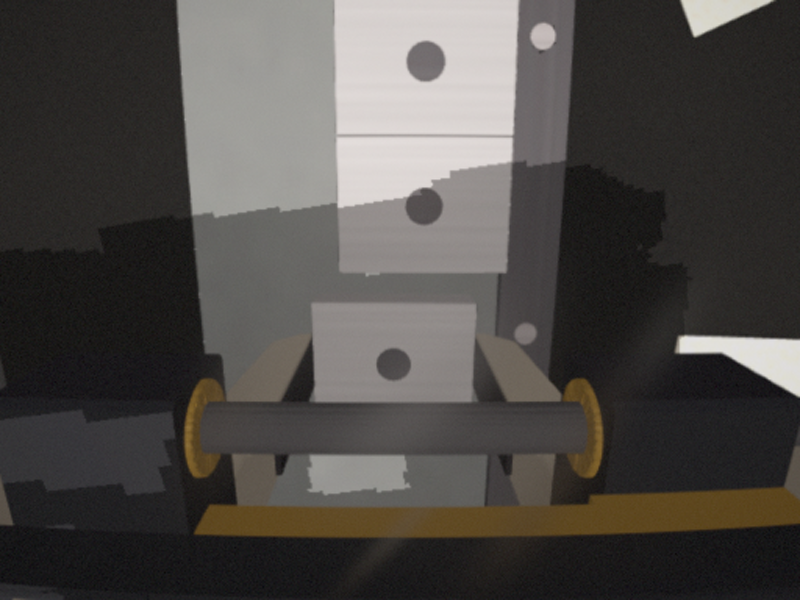

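Request:
play_rows:
  deltas:
    - [0,0,0.0009,0,0.05]
    - [0,0,0.0009,0,0.05]
    - [0.005,0,0.0009,0,0.05]
    - [0.008,0,0.0009,0,0.05]
    - [0.0095,0,0.0009,0,0.05]
    - [0.0105,0,0.0009,0,0.05]
    - [0.0115,0,0.0009,0,0.05]
    - [0.0115,0,0.0009,0,0.05]

```text
t: 37.58
eef_pos: [0.6391, -0.029, -0.0198]
eef_rot: [-3.141, 0.004, 1.415]
force: [-3.5, -16.5, 0.9]
finger_gap: 0.598
```

```bash
python3 go.py
```

```text
t 37.575 pos [ 0.6391 -0.029  -0.0198] loc [-0.0372 -0.1985] F [ -3.5 -16.5   0.9] Floc [ -0.9 -16.8] gap 55.6 yaw 81.1 tilt [-179.98    0.21]
```

Request:
play_rows:
  deltas:
    - [-0.0015,0,0.0008,0,0.05]
    - [-0.0008,0.004,0.0008,0,0.05]
    - [-0.0008,0.0075,0.0008,0,0.05]
    - [-0.0008,0.009,0.0008,0,0.05]
    - [-0.0008,0.0107,0.0008,0,0.05]
    - [-0.0008,0.0107,0.0008,0,0.05]

```text
t: 38.33
eef_pos: [0.6482, -0.0305, -0.0205]
eef_rot: [-3.138, 0.003, 1.416]
force: [-18.3, -9.3, 11.0]
finger_gap: 0.599
```

```bash
python3 go.py
```

```text
t 38.325 pos [ 0.6482 -0.0305 -0.0205] loc [-0.028  -0.1986] F [-18.3  -9.3  11. ] Floc [-16.6 -12. ] gap 55.7 yaw 81.11 tilt [-1.7978e+02  1.4000e-01]
```

Release, raise and look; then go on to the end block.

Request:
play_rows:
  deltas:
    - [-0.0008,-0.001,0,0,0.07]
    - [-0.0008,-0.001,0,0,0.075]
    - [-0.0008,-0.001,0,0,0.075]
    - [-0.0008,-0.001,-0.02,0,0.085]
    - [-0.0008,-0.001,-0.06,0,0.085]
    - [-0.03,-0.03,-0.1,0,0.085]
    - [-0.05,-0.03,-0.16,0,0.085]
    - [-0.05,-0.03,-0.16,0,0.085]
    - [-0.05,-0.03,-0.16,0,0.085]

```text
t: 39.45
eef_pos: [0.6126, -0.0741, 0.1401]
eef_rot: [3.141, -0.0, 1.415]
force: [-1.3, 0.4, -0.9]
finger_gap: 0.912
```

```bash
python3 go.py w,.443,.21,.08,-27.7
python3 - <<'E'
from h import *
import pickle
c=cam("wrist");im=imaging.capture("wrist");save(im,"w21");pickle.dump((im,c),open("w21.pkl","wb"))
im=imaging.capture("scene"); save(im,"s21",(160,140,460,320))
E
```

```text
t 39.45 pos [ 0.6126 -0.0741  0.1401] loc [-0.0564 -0.2472] F [-1.3  0.4 -0.9] Floc [-1.3  0.2] gap 84.9 yaw 81.09 tilt [ 1.7994e+02 -1.0000e-02]
w,.443,.21,.08,-27.7 -> [0.2544, -0.2117, 0.0599] turn 18.79
```

View pics/w21.png

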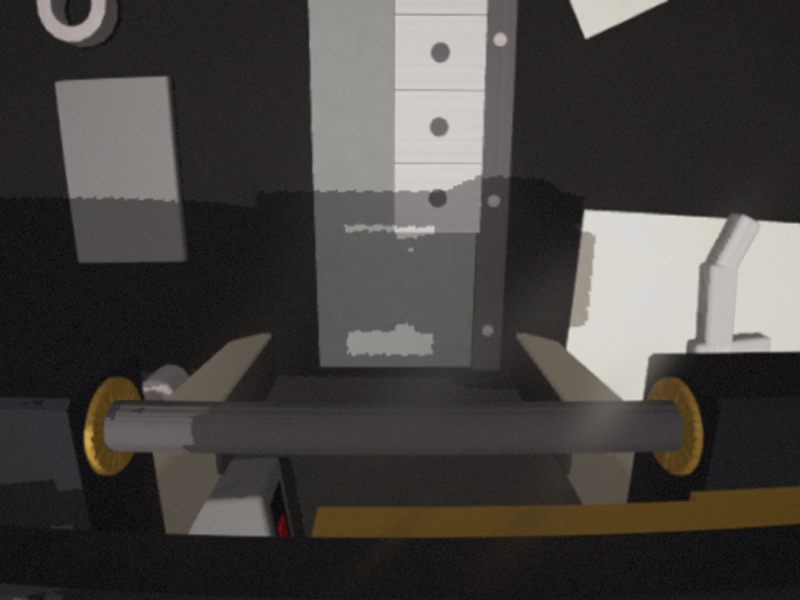

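View pics/s21.png

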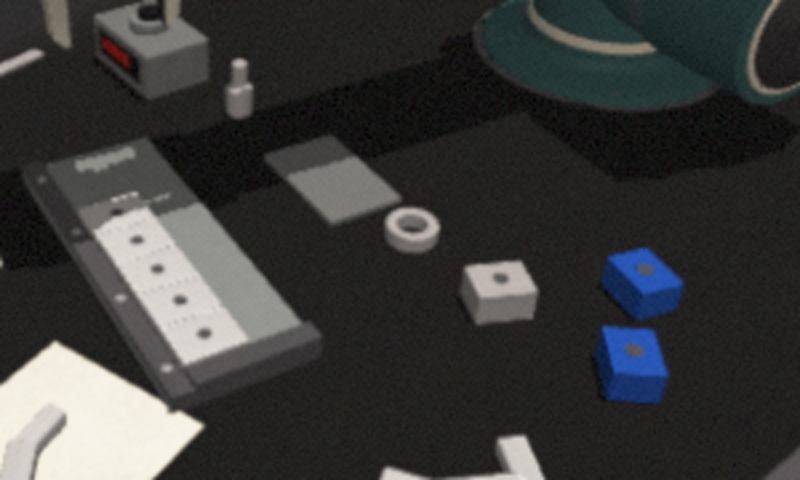

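Request:
play_rows:
  deltas:
    - [0.2544,-0.2117,0,18.8,0.085]
    - [0.2544,-0.2117,0,18.8,0.085]
    - [0.2544,-0.2117,0,18.8,0.085]
    - [0.2544,-0.2117,0,18.8,0.085]
    - [0.2544,-0.2117,0.03,18.8,0.085]
    - [0.2544,-0.2117,0.06,18.8,0.085]
    - [0.2544,-0.2117,0.06,18.8,0.085]
    - [0.2544,-0.2117,0.06,18.8,0.085]

```text
t: 40.55
eef_pos: [0.4432, 0.2097, 0.08]
eef_rot: [3.142, 0.0, 1.088]
force: [-0.2, -0.5, -0.4]
finger_gap: 0.913
```

```bash
python3 go.py
python3 - <<'E'
from h import *
import pickle
c=cam("wrist");im=imaging.capture("wrist");save(im,"w22");pickle.dump((im,c),open("w22.pkl","wb"))
save(im,"z22",(190,100,330,240),4.2)
E
```

```text
t 40.55 pos [0.4432 0.2097 0.08  ] loc [-0.2677  0.0069] F [-0.2 -0.5 -0.4] Floc [-0.2 -0.5] gap 85.0 yaw 62.31 tilt [1.8e+02 1.0e-02]
```

View pics/w22.png

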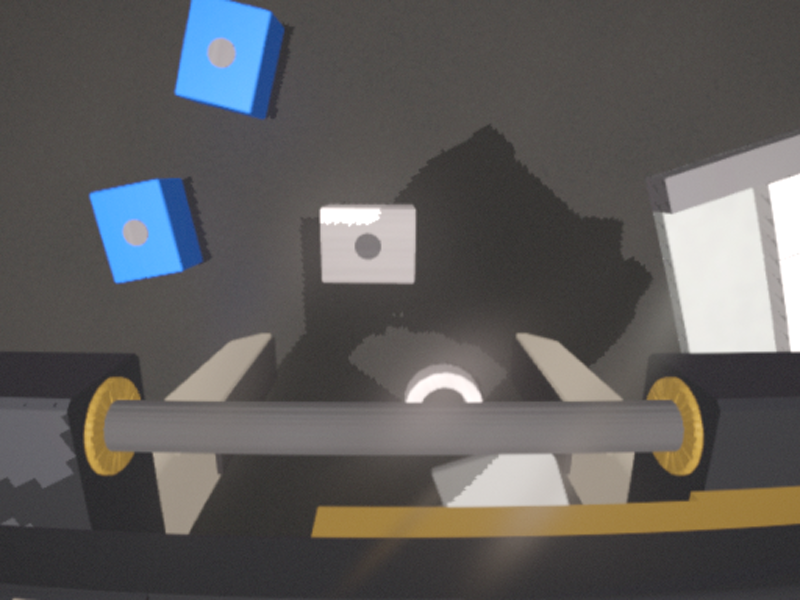

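View pics/z22.png

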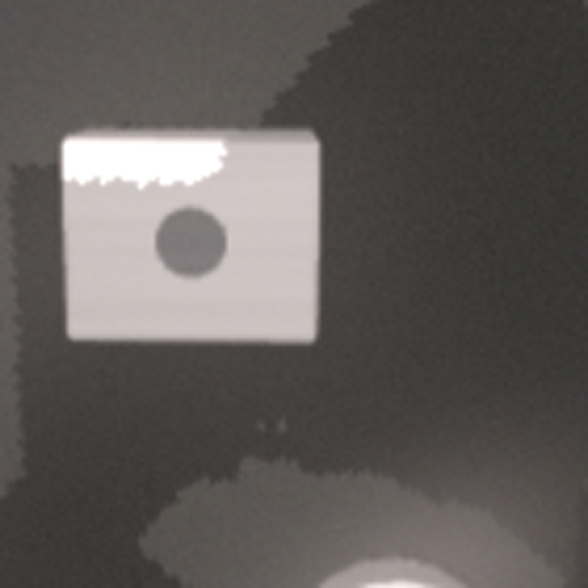

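```bash
python3 - <<'E'
from fit import *
import pickle
im,c=pickle.load(open("w22.pkl","rb"))
s=px([(61,140),(320,143),(317,343),(67,338),(191,243)],4.2,190,100)
i=np.arange(5)
for z in (None,.03): print(z,fitrect([(i,s,c)],.05,.04,[.44,.24,.03,-.48],z))
E
python3 go.py w,.4435,.2405,-.022,-27.7
```

```text
None (array([ 0.44288202,  0.23980068,  0.02710234, -0.49490162]), np.float64(0.24216909668529388))
0.03 (array([ 0.44320925,  0.24010192, -0.49487362]), np.float64(0.36646464338267404))
t 40.6 pos [0.4436 0.2095 0.0804] loc [-0.2673  0.0069] F [-0.   0.1  0.7] Floc [-0.   0.1] gap 84.9 yaw 62.27 tilt [ 1.7996e+02 -3.0000e-02]
w,.4435,.2405,-.022,-27.7 -> [0.0273, -0.0146, 0.1024] turn -0.03
```

Request:
play_rows:
  deltas:
    - [0.0269,-0.0149,0.04,0.6,0.075]
    - [0.0269,-0.0149,0.08,0.6,0.075]
    - [0.0269,-0.0149,0.1,0.6,0.075]
    - [0.0269,-0.0149,0.11,0.6,0.075]
    - [0.0269,-0.0149,0.11,0.6,0.075]
    - [0.0269,-0.0149,0.11,0.6,0.044]
    - [0.0269,-0.0149,0.11,0.6,0.044]
    - [0.0269,-0.0149,0.11,0.6,0.044]
    - [0.0269,-0.0149,0.11,0.6,0.044]
    - [0.0269,-0.0149,0.11,0.6,0.044]
  squeeze: 40

```text
t: 41.85
eef_pos: [0.4426, 0.2407, -0.03]
eef_rot: [3.141, -0.001, 1.077]
force: [2.2, -2.6, 5.8]
finger_gap: 0.53
```

```bash
python3 go.py f,-.034,-.250,.03
```

```text
t 41.85 pos [ 0.4426  0.2407 -0.03  ] loc [-0.2731  0.0375] F [ 2.2 -2.6  5.8] Floc [ 2.5 -2.2] gap 49.3 yaw 61.7 tilt [ 1.7994e+02 -4.0000e-02]
f,-.034,-.250,.03 -> [-0.1918, 0.3211, -0.0598] turn -19.4
```

Request:
play_rows:
  deltas:
    - [0,0,-0.012,0,0.044]
    - [0,0,-0.03,0,0.044]
    - [-0.04,0.06,-0.036,0,0.044]
    - [-0.0942,0.1216,-0.036,-6,0.044]
    - [-0.0942,0.1216,-0.036,-10,0.044]
    - [-0.16,0.165,-0.036,-19.4,0.044]
    - [-0.2302,0.2115,-0.036,-19.4,0.044]
    - [-0.2302,0.2115,-0.036,-19.4,0.044]
    - [-0.2302,0.2115,-0.036,-19.4,0.044]
    - [-0.2302,0.2115,-0.036,-19.4,0.044]
  squeeze: 50

```text
t: 43.1
eef_pos: [0.5192, -0.062, 0.0059]
eef_rot: [3.141, -0.0, 1.415]
force: [1.5, -0.2, -6.1]
finger_gap: 0.531
```

```bash
python3 go.py f,-.034,-.250,-.012
python3 - <<'E'
from h import *
save(imaging.capture("wrist"),"w23")
E
```

```text
t 43.1 pos [ 0.5192 -0.062   0.0059] loc [-0.1506 -0.2497] F [ 1.5 -0.2 -6.1] Floc [1.5 0.1] gap 49.4 yaw 81.08 tilt [ 1.7999e+02 -2.0000e-02]
f,-.034,-.250,-.012 -> [-0.0002, 0.1166, 0.0179] turn -0.02
```

View pics/w23.png

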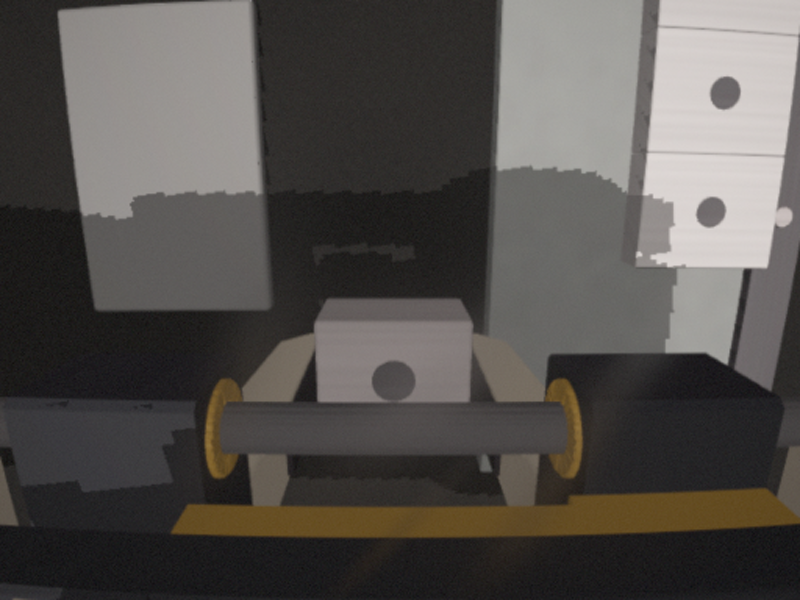

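Request:
play_rows:
  deltas:
    - [0,0.06,0,0,0.044]
    - [0,0.1146,0,0,0.044]
    - [0,0.1146,0,0,0.044]
    - [0,0.1146,0.012,0,0.044]
    - [0,0.1146,0.018,0,0.044]
    - [0,0.1146,0.0215,0,0.044]
    - [0,0.1146,0.0215,0,0.044]
    - [0,0.1146,0.0215,0,0.044]

```text
t: 44.15
eef_pos: [0.6325, -0.0801, -0.0157]
eef_rot: [3.141, 0.0, 1.415]
force: [0.3, 0.3, -5.5]
finger_gap: 0.535
```

```bash
python3 go.py f,-.025,-.240,-.018
python3 - <<'E'
from h import *
save(imaging.capture("wrist"),"w24")
E
```

```text
t 44.15 pos [ 0.6325 -0.0801 -0.0157] loc [-0.0359 -0.25  ] F [ 0.3  0.3 -5.5] Floc [0.2 0.4] gap 49.8 yaw 81.1 tilt [179.96   0.  ]
f,-.025,-.240,-.018 -> [0.01, 0.0109, 0.0023] turn -0.0
```

View pics/w24.png

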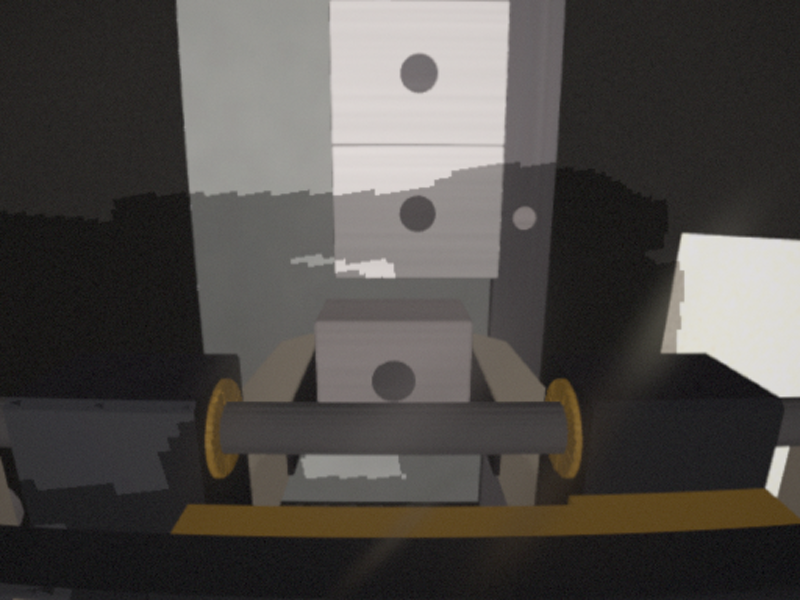

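Request:
play_rows:
  deltas:
    - [0,0,0.001,0,0.044]
    - [0,0,0.002,0,0.044]
    - [0,0,0.0025,0,0.044]
    - [0,0,0.0025,0,0.044]

```text
t: 44.7
eef_pos: [0.6324, -0.0801, -0.018]
eef_rot: [3.141, 0.0, 1.415]
force: [-5.3, 0.9, 3.7]
finger_gap: 0.534
```

Request:
play_rows:
  deltas:
    - [0.004,0,0,0,0.044]
    - [0.008,0,0,0,0.044]
    - [0.0095,0,0,0,0.044]
    - [0.0105,0,0,0,0.044]
    - [0.0115,0,0,0,0.044]
    - [0.0115,0,0,0,0.044]

```text
t: 45.45
eef_pos: [0.6344, -0.0705, -0.0179]
eef_rot: [3.14, 0.003, 1.415]
force: [-3.3, -16.3, 5.4]
finger_gap: 0.533
```

```bash
python3 go.py
```

```text
t 45.45 pos [ 0.6344 -0.0705 -0.0179] loc [-0.0354 -0.2403] F [ -3.3 -16.3   5.4] Floc [ -0.7 -16.6] gap 49.6 yaw 81.08 tilt [179.93   0.18]
```

Request:
play_rows:
  deltas:
    - [-0.0008,0.004,0,0,0.044]
    - [-0.0008,0.008,0,0,0.044]
    - [-0.0008,0.01,0,0,0.044]
    - [-0.0008,0.0115,0,0,0.044]
    - [-0.0008,0.0122,0,0,0.044]
    - [-0.0008,0.0122,0,0,0.044]

```text
t: 46.2
eef_pos: [0.6446, -0.0721, -0.0179]
eef_rot: [-3.138, 0.002, 1.415]
force: [-20.0, -9.5, 16.3]
finger_gap: 0.535
```

```bash
python3 go.py
```

```text
t 46.2 pos [ 0.6446 -0.0721 -0.0179] loc [-0.0251 -0.2403] F [-20.   -9.5  16.3] Floc [-18.2 -12.5] gap 49.7 yaw 81.1 tilt [-1.7982e+02  1.1000e-01]
```

Request:
play_rows:
  deltas:
    - [0.001,0,0,0,0.044]
    - [0.001,0,0,0,0.044]
    - [-0.0008,-0.0013,0,0,0.07]
    - [-0.0008,-0.0013,0,0,0.07]
    - [-0.0008,-0.0013,0,0,0.07]
    - [-0.0008,-0.0013,-0.03,0,0.08]
    - [-0.0008,-0.0013,-0.08,0,0.08]
    - [-0.06,-0.03,-0.12,0,0.08]
    - [-0.06,-0.03,-0.12,0,0.08]
    - [-0.06,-0.03,-0.12,0,0.08]

```text
t: 47.45
eef_pos: [0.6072, -0.1262, 0.1015]
eef_rot: [3.141, -0.0, 1.414]
force: [0.5, 0.7, 0.4]
finger_gap: 0.86
```

```bash
python3 go.py
python3 - <<'E'
from h import *
import pickle
c=cam("wrist");im=imaging.capture("wrist");save(im,"w25");pickle.dump((im,c),open("w25.pkl","wb"))
E
```

```text
t 47.45 pos [ 0.6072 -0.1262  0.1015] loc [-0.0537 -0.2995] F [0.5 0.7 0.4] Floc [0.4 0.7] gap 80.0 yaw 81.04 tilt [ 1.7996e+02 -1.0000e-02]
```

View pics/w25.png

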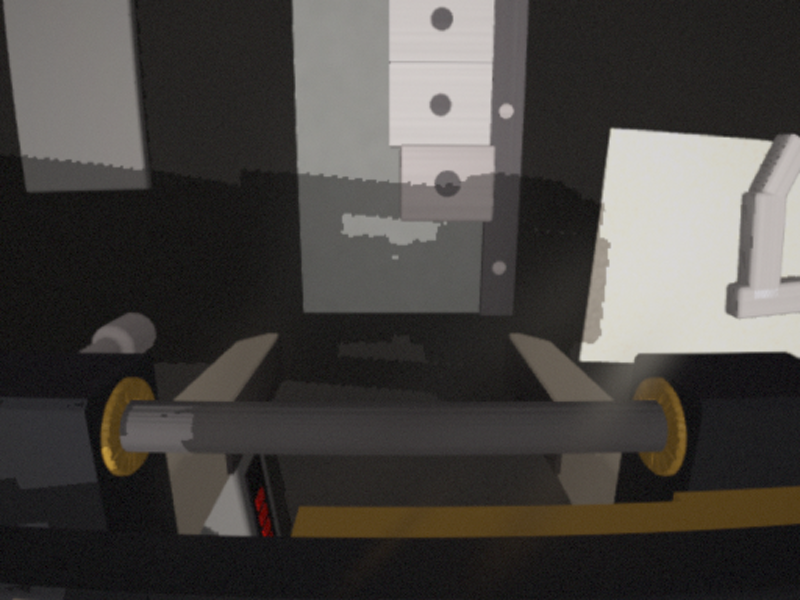

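Request:
play_rows:
  deltas:
    - [-0.215,-0.115,0,0,0.03]
    - [-0.215,-0.115,0,0,0.0]
    - [-0.215,-0.115,0,0,0.0]
    - [-0.215,-0.115,0,0,0.0]
    - [-0.215,-0.115,0,0,0.0]
    - [-0.215,-0.115,0,0,0.0]
    - [-0.215,-0.115,0,0,0.0]

```text
t: 48.38
eef_pos: [0.4612, -0.3194, 0.1008]
eef_rot: [-3.141, -0.001, 1.417]
force: [-0.1, -0.2, 0.3]
finger_gap: 0.157
```

```bash
python3 go.py
python3 - <<'E'
from h import *
import pickle
c=cam("wrist");im=imaging.capture("wrist");save(im,"w26");pickle.dump((im,c),open("w26.pkl","wb"))
E
```

```text
t 48.375 pos [ 0.4612 -0.3194  0.1008] loc [-0.1681 -0.513 ] F [-0.1 -0.2  0.3] Floc [-0.  -0.2] gap 14.6 yaw 81.2 tilt [-1.7996e+02 -3.0000e-02]
```

View pics/w26.png

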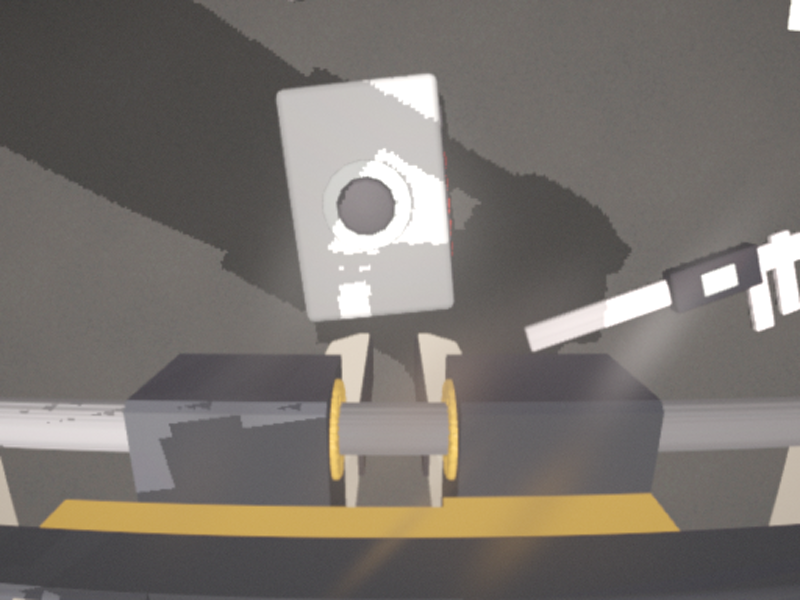

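Request:
play_rows:
  deltas:
    - [0.035,-0.01,0.0,0,0.0]
    - [0.035,-0.01,0.0,0,0.0]
    - [0.035,-0.01,0,0,0.0]
    - [0.035,-0.01,0,0,0.0]

```text
t: 48.92
eef_pos: [0.4561, -0.2847, 0.1013]
eef_rot: [-3.142, 0.0, 1.416]
force: [1.1, 0.2, -0.2]
finger_gap: 0.004
```

```bash
python3 go.py
python3 - <<'E'
from h import *
import pickle
c=cam("wrist");im=imaging.capture("wrist");save(im,"w27");pickle.dump((im,c),open("w27.pkl","wb"))
E
```

```text
t 48.925 pos [ 0.4561 -0.2847  0.1013] loc [-0.1785 -0.4795] F [ 1.1  0.2 -0.2] Floc [1.1 0.3] gap 0.4 yaw 81.11 tilt [-180.    0.]
```

View pics/w27.png

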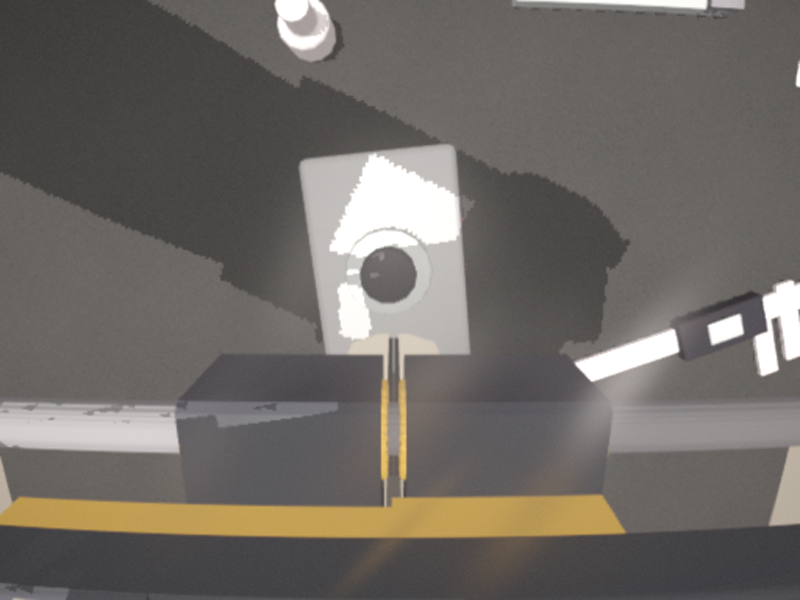

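Run:
```python
from h import *
import pickle
_,c1=pickle.load(open("w26.pkl","rb"));_,c2=pickle.load(open("w27.pkl","rb"))
s=512/800
p1=np.array([366.5,205.5])*s-.2;p2=np.array([388.5,273])*s-.2
print(tri([p1,p2],[c1,c2])); 
for z in (.06,.065,.07): print(onplane([p1],c1,z),onplane([p2],c2,z))
```

```text
[ 0.45538382 -0.26832981  0.06712919]
[[ 0.45480015 -0.2687603   0.06      ]] [[ 0.45521338 -0.26974999  0.06      ]]
[[ 0.45512058 -0.26847247  0.065     ]] [[ 0.4554217  -0.26873893  0.065     ]]
[[ 0.455441   -0.26818465  0.07      ]] [[ 0.45563002 -0.26772788  0.07      ]]
```

```bash
python3 go.py w,.4554,-.2690,.034,-8.9
```

```text
t 48.975 pos [ 0.4559 -0.2848  0.1012] loc [-0.1786 -0.4796] F [-0.8 -0.4  0.3] Floc [-0.8 -0.6] gap 0.2 yaw 81.09 tilt [-179.99   -0.  ]
w,.4554,-.2690,.034,-8.9 -> [0.0155, -0.003, 0.0672] turn -0.01
```

Request:
play_rows:
  deltas:
    - [0.0155,-0.003,0.02,0,0]
    - [0.0155,-0.003,0.045,0,0]
    - [0.0155,-0.003,0.06,0,0]
    - [0.0155,-0.003,0.0672,0,0]
    - [0.0155,-0.003,0.0672,0,0]
    - [0.0155,-0.003,0.0695,0,0]
    - [0.0155,-0.003,0.0715,0,0]
    - [0.0155,-0.003,0.0735,0,0]
    - [0.0155,-0.003,0.0735,0,0]

```text
t: 50.1
eef_pos: [0.4558, -0.2692, 0.0311]
eef_rot: [3.14, 0.001, 1.416]
force: [-14.1, 7.3, 33.7]
finger_gap: 0.007
```

```bash
python3 go.py
python3 - <<'E'
from h import *
save(imaging.capture("scene"),"s28",(170,110,300,210))
E
```

```text
t 50.1 pos [ 0.4558 -0.2692  0.0311] loc [-0.1811 -0.4642] F [-14.1   7.3  33.7] Floc [-15.1   5.1] gap 0.6 yaw 81.1 tilt [1.799e+02 7.000e-02]
```

View pics/s28.png

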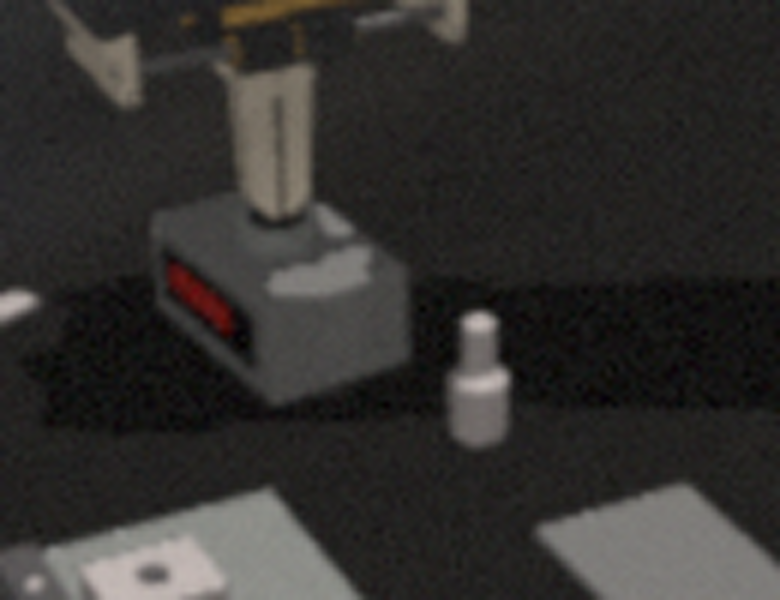

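Request:
play_rows:
  deltas:
    - [0,0,-0.003,0,0]
    - [0,0,-0.003,0,0]
    - [0,0,-0.003,0,0]

```text
t: 50.52
eef_pos: [0.4557, -0.2691, 0.0316]
eef_rot: [3.14, 0.001, 1.415]
force: [-1.1, -0.4, 8.8]
finger_gap: 0.0
```

```bash
python3 go.py
```

```text
t 50.525 pos [ 0.4557 -0.2691  0.0316] loc [-0.1813 -0.4641] F [-1.1 -0.4  8.8] Floc [-1.  -0.6] gap 0.0 yaw 81.1 tilt [1.7992e+02 5.0000e-02]
```

Request:
play_rows:
  deltas:
    - [0,0,-0.002,0,0]
    - [0,0,-0.002,0,0]
    - [0,0,-0.002,0,0]

```text
t: 50.9
eef_pos: [0.4555, -0.2689, 0.033]
eef_rot: [3.141, 0.0, 1.415]
force: [2.2, -3.2, 4.1]
finger_gap: 0.004
```

```bash
python3 go.py
```

```text
t 50.9 pos [ 0.4555 -0.2689  0.033 ] loc [-0.1815 -0.4639] F [ 2.2 -3.2  4.1] Floc [ 2.6 -2.8] gap 0.4 yaw 81.1 tilt [1.7996e+02 2.0000e-02]
```

Request:
play_rows:
  deltas:
    - [0,0,-0.002,0,0]
    - [0,0,-0.002,0,0]
    - [0,0,-0.002,0,0]

```text
t: 51.28
eef_pos: [0.4553, -0.2686, 0.0348]
eef_rot: [3.142, -0.0, 1.416]
force: [2.1, -1.7, 2.0]
finger_gap: 0.003
```

```bash
python3 go.py
```

```text
t 51.275 pos [ 0.4553 -0.2686  0.0348] loc [-0.1818 -0.4637] F [ 2.1 -1.7  2. ] Floc [ 2.4 -1.3] gap 0.3 yaw 81.11 tilt [180.  -0.]
```

Request:
play_rows:
  deltas:
    - [0,0,-0.002,0,0]
    - [0,0,-0.002,0,0]
    - [0,0,-0.002,0,0]

```text
t: 51.65
eef_pos: [0.4551, -0.2685, 0.0367]
eef_rot: [-3.141, -0.0, 1.416]
force: [0.7, 0.5, 1.7]
finger_gap: 0.003
```

```bash
python3 go.py f,-.04,-.22,.12
```

```text
t 51.65 pos [ 0.4551 -0.2685  0.0367] loc [-0.1819 -0.4637] F [0.7 0.5 1.7] Floc [0.6 0.6] gap 0.2 yaw 81.1 tilt [-1.7998e+02 -1.0000e-02]
f,-.04,-.22,.12 -> [0.2437, 0.1419, -0.0833] turn 0.0
```

Request:
play_rows:
  deltas:
    - [0,0,-0.05,0,0.0]
    - [0,0,-0.083,0,0.0]
    - [0.244,0.142,-0.083,0,0.0]
    - [0.244,0.142,-0.083,0,0.0]
    - [0.244,0.142,-0.083,0,0.0]
    - [0.244,0.142,-0.083,0,0.0]
    - [0.244,0.142,-0.083,0,0.0]
    - [0.244,0.142,-0.083,0,0.0]

```text
t: 52.65
eef_pos: [0.6338, -0.0477, 0.1188]
eef_rot: [-3.14, -0.0, 1.418]
force: [-0.5, -0.3, 0.1]
finger_gap: 0.001
```

```bash
python3 go.py
python3 - <<'E'
from h import *
import pickle
c=cam("wrist");im=imaging.capture("wrist");save(im,"w29");pickle.dump((im,c),open("w29.pkl","wb"))
save(im,"z29",(200,0,340,220),2.7)
E
```

```text
t 52.65 pos [ 0.6338 -0.0477  0.1188] loc [-0.0396 -0.2179] F [-0.5 -0.3  0.1] Floc [-0.4 -0.4] gap 0.1 yaw 81.24 tilt [-1.799e+02 -1.000e-02]
```

View pics/w29.png

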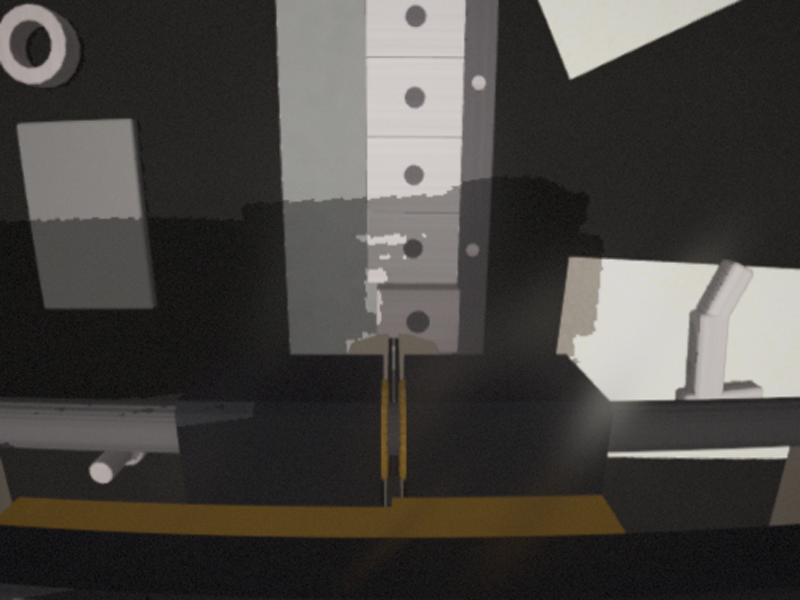

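Run:
```python
from go import *
import pickle
def dots(pk,pts):
    im,c=pickle.load(open(pk,"rb"));g=cv2.cvtColor(im,cv2.COLOR_RGB2GRAY).astype(float)
    for (x,y,z) in pts:
        x*=.64;y*=.64;x0,y0=int(x)-9,max(0,int(y)-9);w=g[y0:y0+19,x0:x0+19]
        t=(np.median(w)+w.min())/2;m=(w<t).astype(np.uint8);n,l,st,ce=cv2.connectedComponentsWithStats(m)
        k=np.argmin([np.hypot(*(ce[i]+[x0,y0]-[x,y])) if i and st[i,4]>15 else 99 for i in range(n)])
        p=onplane([ce[k]+[x0,y0]],c,z)[0]; d=p[:2]-C;print(np.round([d@ux*1e3,d@uy*1e3],1),st[k,4])
dots("w29.pkl",[(416,16,.026),(415,97,.026),(414,175,.026),(413,248,.026),(418,321,.042)])
print();dots("w21.pkl",[(440,52,.026),(439,127,.026),(437,198,.026)])
```

```text
[-28.5 -66.1] 135
[ -28.5 -110.1] 133
[ -28.6 -154.1] 121
[ -28.8 -198.2] 112
[ -25.8 -240.3] 149

[ -28.4 -110.1] 121
[ -28.6 -154. ] 111
[ -28.6 -198.7] 98
```

Request:
play_rows:
  deltas:
    - [0.1,-0.02,-0.03,0,0.0]
    - [0.1,-0.02,-0.05,0,0.0]
    - [0.1,-0.02,-0.05,0,0.0]
    - [0.1,-0.02,-0.05,0,0.0]
    - [0.1,-0.02,-0.05,0,0.0]

```text
t: 53.32
eef_pos: [0.6285, 0.0509, 0.1687]
eef_rot: [-3.14, 0.0, 1.414]
force: [-0.2, 0.6, 0.1]
finger_gap: 0.007
```

Run:
```python
from h import *
import pickle
c=cam("wrist");im=imaging.capture("wrist");save(im,"w30");pickle.dump((im,c),open("w30.pkl","wb"))
im=imaging.capture("scene"); save(im,"s30",(160,140,460,320))
```

```text
(no output)
```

View pics/w30.png

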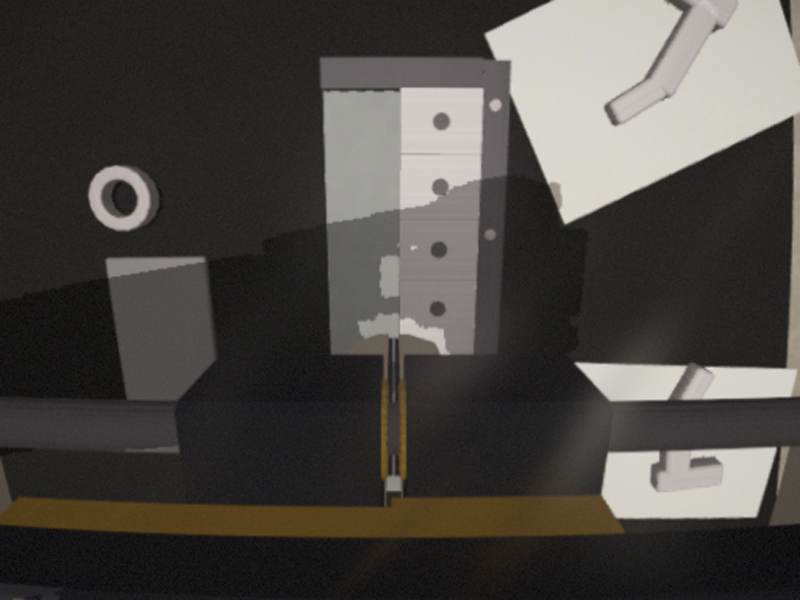

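View pics/s30.png

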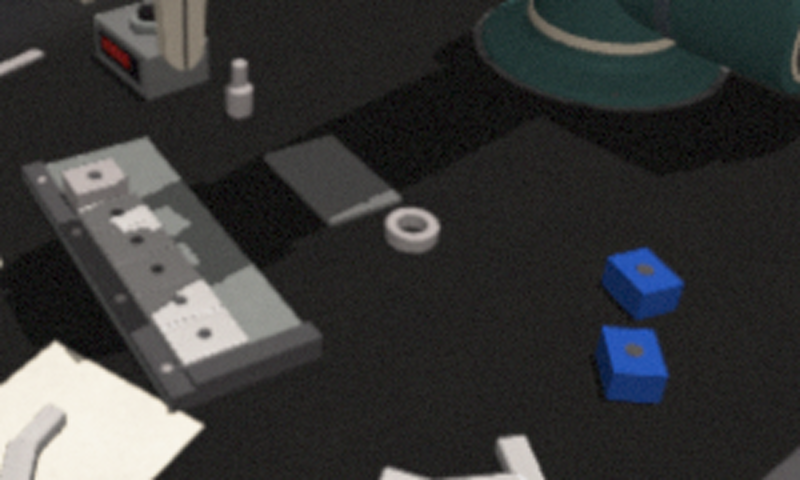

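```bash
python3 -c "
from station import arm
print(arm.finish_job())"
```

```text
the job is handed in; nothing more can be done
None
```

I took all five plates (three from the stack, the single and the stray) one at a time and laid them flat in a row from the end stop. Each was pushed against the fence and its neighbour until the wrist felt contact. The bright steel end block then closed the row. I pressed the button last and handed the job in at about 53 s, with the arm clear of everything.

**Row:** The last wrist picture puts plates 2–5 along the row at -66.1, -110.1, -154.1 and -198.2 mm, and the block at -240.3 mm. The ideal values are -66, -110, -154, -198 and -240 mm. Across the row the dots read -28.5 to -28.8 mm for plates 2–5 (ideal -28) and -25.8 mm for the block (ideal -25), all within the 2 mm calibration. I checked plate 1 only by eye: it lies in the corner with no visible gap.

**Button:** I pushed it until it stopped hard. The force then fell from about 5 N to almost nothing over roughly 6 mm as I backed off, which fits full travel.

**Left alone:** I moved none of the gauges, the calliper, the casting or the two blue look-alikes. I saw neither the announced knock to the end block nor a slackening of the grip.

**Checks that disagreed:**
- **Finger length:** the real fingertips sit about 40 mm higher than the reported TCP. My first two tries at the stack closed above the plate and gripped nothing. Then, feeling for the stack top, I pressed on it with about 33 N; I used that contact to correct all later heights.
- **Button height:** the cameras gave 67 mm, but by contact the top was nearer 77 mm. I stopped the press on the measured force, which reached 34 N at the bottom.

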